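# Turn the candle board and load it

## Task

In this candle workshop a freshly oiled candle board lies face down on the low step of the turning stand, one side sticking out. Without touching the board with the gripper, slip the spatula under the overhanging side and flip the board over with a roll of the spatula so that it lies flat, pockets up, on the stand's deck; lay the spatula back flat on its cork mat, drop every cup candle standing on the table upright into a pocket of the board, one to a pocket, and leave the other things where they are.

Things in the scene. Friction and masses are not known exactly. Their poses are not given: they have to be found in the camera images.
- stand: Fixed dark wood turning stand, two levels side by side. Origin: on the table, under the line where they meet (its x axis; x points away from the robot, y to its left, within 0.25 rad). Low step: x -85..85 mm, y -73..0, top 50 mm above the table. Deck: x -95..95, y 0..150, top at 58 mm; its edge at y = 0 is an 8 mm high ledge beside the step. Open table beyond y = -73.
- board: Light wood board 158 (x) x 108 (y) x 14 mm, about 160 g; six round pockets 42 mm wide, 8 mm deep in one face. Origin: centre of the pocketed face; z points out of the plain back. Starts face down (z up) on the stand's low step, square to it, an edge within 8 mm of the ledge, so its stand -y side juts out 35 mm over open table, underside at 50 mm. Flipped over the ledge it lies on the deck.
- spatula: Spatula flat on the cork mat, 265 mm long, 120 g. Origin: underside of the wooden handle near its middle, a good place to grip; x towards the blade, z up. Handle x -80..50 mm, 18 mm wide (y), z 0..22. Steel neck x 45..75. Flat steel blade x 65..185, 55 mm wide, z 0..3. Lay it back flat anywhere on the mat, handle middle and blade middle both over the mat.
- blade (a point): Middle of the spatula's blade, on its underside (125 mm ahead of the spatula's origin).
- mat: Fixed cork mat, 320 (x) x 130 (y) x 3 mm, flat on the table. Origin: centre of its underside.
- candle0: Cup candle: upright cylinder with white top, 38 mm in diameter, 26 mm tall (a thin 6 mm wick on top is only for the look), about 30 g. Origin: centre of its underside, z up. Four to six of these stand on the table; an absent one reads None throughout.
- candle1: Cup candle: upright cylinder with white top, 38 mm in diameter, 26 mm tall (a thin 6 mm wick on top is only for the look), about 30 g. Origin: centre of its underside, z up. Four to six of these stand on the table; an absent one reads None throughout.
- candle2: Cup candle: upright cylinder with white top, 38 mm in diameter, 26 mm tall (a thin 6 mm wick on top is only for the look), about 30 g. Origin: centre of its underside, z up. Four to six of these stand on the table; an absent one reads None throughout.
- candle3: Cup candle: upright cylinder with white top, 38 mm in diameter, 26 mm tall (a thin 6 mm wick on top is only for the look), about 30 g. Origin: centre of its underside, z up. Four to six of these stand on the table; an absent one reads None throughout.
- candle4: Cup candle: upright cylinder with white top, 38 mm in diameter, 26 mm tall (a thin 6 mm wick on top is only for the look), about 30 g. Origin: centre of its underside, z up. Four to six of these stand on the table; an absent one reads None throughout.
- candle5: Cup candle: upright cylinder with white top, 38 mm in diameter, 26 mm tall (a thin 6 mm wick on top is only for the look), about 30 g. Origin: centre of its underside, z up. Four to six of these stand on the table; an absent one reads None throughout.
- pocket0 (a point): Centre of the floor of one pocket of the board (0 of 0..5; pockets in two rows of three along the board's x axis, 50 mm apart both ways). When the board is face up the floor lies 8 mm below its top face.
- pocket1 (a point): Centre of the floor of one pocket of the board (1 of 0..5; pockets in two rows of three along the board's x axis, 50 mm apart both ways). When the board is face up the floor lies 8 mm below its top face.
- pocket2 (a point): Centre of the floor of one pocket of the board (2 of 0..5; pockets in two rows of three along the board's x axis, 50 mm apart both ways). When the board is face up the floor lies 8 mm below its top face.
- pocket3 (a point): Centre of the floor of one pocket of the board (3 of 0..5; pockets in two rows of three along the board's x axis, 50 mm apart both ways). When the board is face up the floor lies 8 mm below its top face.
- pocket4 (a point): Centre of the floor of one pocket of the board (4 of 0..5; pockets in two rows of three along the board's x axis, 50 mm apart both ways). When the board is face up the floor lies 8 mm below its top face.
- pocket5 (a point): Centre of the floor of one pocket of the board (5 of 0..5; pockets in two rows of three along the board's x axis, 50 mm apart both ways). When the board is face up the floor lies 8 mm below its top face.
- candlestick: Bystander: brass candlestick, 76 mm wide at the foot, 74 mm tall. Origin: underside.
- wick_jar: Bystander: glass jar, 64 mm wide, 75 mm tall. Origin: underside.
- pillar_a: Bystander: pillar candle, 60 mm wide, 85 mm tall. Origin: underside.
- pillar_b: Bystander: pillar candle, 60 mm wide, 65 mm tall. Origin: underside.
- gift_box: Bystander: small carton 90 x 60 x 40 mm. Origin: underside.
- dish: Bystander: small ceramic bowl, 90 mm wide, 30 mm tall. Origin: underside.
- mallet: Bystander: wooden mallet, 180 mm long, lying on the table. Origin: table side of its handle.
Not all that is in view belongs to the job. What is shaped like the candle4 but turquoise or yellow is not meant.

How it is judged:
On the way, in this order (a step that is already met when the one before it is completed fails the run):
1. the board is standing well up on edge, raised by the rolled spatula (angle between board's own z axis and vertical between 0.8 and 2.3 rad and contact force between spatula and board above 0.02 N and angle between spatula's own z axis and vertical above 0.35 rad).
2. the board lies flat on the deck, pockets up (angle between board's own z axis and vertical above 3.04 rad and x of board in the frame of stand between -0.07 and 0.07 m and y of board in the frame of stand between 0.01 and 0.15 m and z of board in the frame of stand between 0.066 and 0.078 m and linear speed of board below 0.02 m/s and angular speed of board below 0.2 rad/s), for 0.2 s.
At the end, for the whole second after the job is handed in: The board lies on the deck, pockets up, flat within 0.1 rad and at rest; every candle present stands upright (0.12 rad) in a pocket, its underside centre within 6 mm of the pocket floor's centre; the spatula lies flat on the cork mat (within 0.1 rad, handle middle and blade middle over the mat) (all of step 2 and x of blade in the frame of mat between -0.18 and 0.18 m and x of spatula in the frame of mat between -0.18 and 0.18 m and y of spatula in the frame of mat between -0.065 and 0.065 m and y of blade in the frame of mat between -0.065 and 0.065 m and z of spatula in the frame of mat below 0.01 m and angle between spatula's own z axis and vertical below 0.1 rad and linear speed of each of spatula, candle0, candle1, candle2, candle3, candle4, candle5 below 0.02 m/s and (distance between candle0 and pocket0 below 0.006 m or distance between candle0 and pocket1 below 0.006 m or distance between candle0 and pocket2 below 0.006 m or distance between candle0 and pocket3 below 0.006 m or distance between candle0 and pocket4 below 0.006 m or distance between candle0 and pocket5 below 0.006 m) and angle between each of candle0, candle1, candle2, candle3, candle4, candle5's own z axis and vertical below 0.12 rad and (distance between candle1 and pocket0 below 0.006 m or distance between candle1 and pocket1 below 0.006 m or distance between candle1 and pocket2 below 0.006 m or distance between candle1 and pocket3 below 0.006 m or distance between candle1 and pocket4 below 0.006 m or distance between candle1 and pocket5 below 0.006 m) and (distance between candle2 and pocket0 below 0.006 m or distance between candle2 and pocket1 below 0.006 m or distance between candle2 and pocket2 below 0.006 m or distance between candle2 and pocket3 below 0.006 m or distance between candle2 and pocket4 below 0.006 m or distance between candle2 and pocket5 below 0.006 m) and (distance between candle3 and pocket0 below 0.006 m or distance between candle3 and pocket1 below 0.006 m or distance between candle3 and pocket2 below 0.006 m or distance between candle3 and pocket3 below 0.006 m or distance between candle3 and pocket4 below 0.006 m or distance between candle3 and pocket5 below 0.006 m) and (distance between candle4 and pocket0 below 0.006 m or distance between candle4 and pocket1 below 0.006 m or distance between candle4 and pocket2 below 0.006 m or distance between candle4 and pocket3 below 0.006 m or distance between candle4 and pocket4 below 0.006 m or distance between candle4 and pocket5 below 0.006 m) and (distance between candle5 and pocket0 below 0.006 m or distance between candle5 and pocket1 below 0.006 m or distance between candle5 and pocket2 below 0.006 m or distance between candle5 and pocket3 below 0.006 m or distance between candle5 and pocket4 below 0.006 m or distance between candle5 and pocket5 below 0.006 m)); the robot touches nothing.
It fails at once if the gripper touches the board (more than 2 N) (contact force between any of the fingers, the arm and board above 2 N).
It fails at once if one of the other things on the table is moved more than 40 mm (distance of any of candlestick, wick_jar, pillar_a, pillar_b, gift_box, dish, mallet from where it was at the start of the episode above 0.04 m).
Of candle0, candle1, candle2, candle3, candle4, candle5 only 4 to 6 are there at a start; the rules pass over those that are not, and their reading is None.
At some moment in a run one of candle0, candle1, candle2, candle3, candle4, candle5 may be knocked a few centimetres aside while the robot is not near it.
It also fails if it takes over 210 s, if anything falls off the work surface, if the arm or the gripper's body presses on something with over 40 N, if the wrist force passes 120 N, or if a joint passes its speed limit or range.

## Robot

A 6-joint arm with a two-finger parallel gripper is mounted at the origin on the work surface. World frame = base frame: x ahead of the robot, y to its left, z up, the work surface at z = 0. Lengths are in m, angles in rad, forces in N, time in s.
With the tool pointing down it reaches from about 0.25 to 0.775 m from the base axis. Payload 4 kg.
Tool frame: the origin (TCP) lies on the centre line of the jaws, within the pads' length; the fingertips stand 8 mm ahead of it and the grasp point (between the pads) lies 11 mm behind it; z points along the fingers, y is the direction in which the jaws open and shut (so a half turn about z gives the same grasp; the last joint's range is limited). The gripper opens to 94 mm and grips with 3 to 60 N. Pads are 16 mm wide; open, the fingers measure 119 mm over their backs; the gripper's body (75 mm by 177 mm) begins 78 mm behind the grasp point.
Start: joints at [1.246, 0.087, 1.371, -0, 1.684, -0.103], TCP at [0.121, 0.537, 0.214] pointing down, gripper open.
Joint ranges: [-3.1, 3.1], [-0.76, 2.03], [0.27, 2.55], [-1.08, 4.22], [0.17, 2.65], [-2.57, 2.57]. Speed limits (rad/s): [2.79, 2.79, 3.14, 3.14, 3.14, 3.14].

## Interface

Orientations are given as [roll, pitch, yaw] about the fixed x, y, z axes, in that order (R = Rz(yaw) Ry(pitch) Rx(roll)).
In Python, from bench import * gives the robot as it stands.
- The arm moves only by the tool step_arm, never from a script. Its argument "steps" is a list of rows, each an object of numbers: "jaw": the opening, from 0 (shut) to 1 (fully open); "tx", "ty", "tz": the shift along the tool's x, y, z in m; "ax", "ay", "az": the turn, a rotation vector about the tool's x, y, z in rad. In form: [{"jaw": .., "tx": .., "ty": .., "tz": .., "ax": .., "ay": .., "az": ..}, ...]. A call has 1 to 8 rows; each row is the pose to reach, as a shift and turn from the pose measured when the call began, along the tool's axes at that moment; what a row does not reach only later rows make up. A row lasts 1/10 s, in which the tool goes at most 50 mm and 8.59 degrees, less where a joint would pass 70% of its speed; a pose out of reach is approached as far as the arm can. A call with a gripper value outside its range is refused whole. The fingers move at their own pace and stop on an object; the grip force is fixed at half the most. Time passes only in rows, so rows that repeat a pose let the fingers close. It gives the time, the measured TCP pose, the force and the opening at its end, in the units of the state.
- get_obs(): the state, without advancing time (a new reading comes with each control period).
- snapshot(name): name is "scene" or "top"; returns (picture, depth): 400x640x3 uint8, red, green, blue; 400x640 float32, m along the optical axis (not along the pixel's ray), 0 where there is no reading.
- camera_model(name): a dict with "intrinsics" (3x3 intrinsics, pixels), "origin" and "orientation" of the camera in the world. Camera axes: x right, y down, z forward; pixel columns grow to the right and rows downward; lengths in m; the calibration is good to about 2 mm. A picture is of the moment at which its call begins. camera_model takes no time and is no camera call.
- close_job(): hands the job in, once; it reports no verdict.
Trained networks look in the newest picture that a camera, given by its name, has taken for a name from the list of things; names that differ only in an ending like _2 or _b are one class to them, and where a whole thing is asked for, a point or a joint stands for the part that bears it (a point fixed in the world has none). Each returns a list of dicts, best first, with "confidence" (0 to 1); they miss things now and then, are a little off and sometimes report something else, mostly with a low value. They report only what shows in the picture. A call takes as long as a camera call. They do not tell look-alikes from the thing itself.
- silhouettes(camera, query): "pixels" (400x640 bool, what is visible of it) and "rect" ([left, top, right, bottom] in pixels, round what is visible of it).
The state is a dict: "time": time; "joint_positions": joint angles; "qvel": joint speeds; "joint_torque": joint torques, N m; "tool_pos": TCP position; "ee_rot": TCP orientation; "wrist_force": force on the tool from outside, world axes, zero at the start; "wrist_torque": the same for the moment, N m; "width": finger opening in m.
Only numpy, scipy, OpenCV 4.12 (cv2) and the standard library are available. Lean on these libraries where they do the work, as an engineer would, in place of code of your own. Each camera call takes 0.05 s, during which the arm holds its last target. There are 200 camera calls.

## Working session

There is one attempt and no reset: what is moved stays moved. The work goes in short steps, Python scripts to look and compute and a tool call to move; the robot and the scene stay as the last step left them, time stands still between calls to the robot, and variables do not carry over. Pictures are saved under pics/ and viewed, about 12 in all and at most 16, crops included, and the job is handed in when it is done.

Besides the shell and the picture viewer there is one more tool, called after "Call:" as name(argument=value, ...) on one line, values as JSON. step_arm: Moves the arm, as the interface text tells. Its arguments: {"type":"object","properties":{"steps":{"type":"array"}},"required":["steps"]}

```bash
ls; mkdir -p pics; cat > h.py <<'E'
import numpy as np, cv2
from scipy.spatial.transform import Rotation as R
from bench import *
def rot(o):
    o=np.array(o,float)
    if o.shape==(3,3): return o
    if o.shape==(4,): return R.from_quat(o).as_matrix()
    return R.from_euler('xyz',o).as_matrix()
def cloud(cam,depth):
    m=camera_model(cam);K=np.array(m['intrinsics']);
    v,u=np.indices(depth.shape)
    p=np.stack([(u-K[0,2])/K[0,0]*depth,(v-K[1,2])/K[1,1]*depth,depth],-1)
    w=p@rot(m['orientation']).T+np.array(m['origin']); w[depth<=0]=np.nan
    return w
def snap(cam,name):
    im,d=snapshot(cam); cv2.imwrite(f'pics/{name}.png',im[...,::-1]); return im,d,cloud(cam,d)
E
python3 - <<'E'
from h import *
print(get_obs()); 
for c in('scene','top'):
    print(camera_model(c))
    im,d,w=snap(c,c+'0'); np.save(c+'0.npy',w)
for q in ['candle0','spatula','board','mat','stand','candlestick','wick_jar','pillar_a','gift_box','dish','mallet']:
    w=np.load('top0.npy')
    for r in silhouettes('top',q):
        p=w[r['pixels']]; p=p[~np.isnan(p[:,0])]
        print(q,round(r['confidence'],2),np.round(r['rect']),np.round(np.median(p,0),3) if len(p) else None)
E
```

```text
pics
{'time': 0.0, 'joint_positions': array([ 1.24588353e+00,  8.79138412e-02,  1.37223437e+00,  5.74554174e-07,
        1.68361071e+00, -1.03121995e-01]), 'qvel': array([ 1.82029192e-04, -1.49146266e-03, -6.52870695e-04, -2.41624808e-05,
       -1.00200664e-04,  1.05219651e-03]), 'joint_torque': array([ 2.40716745e-04, -3.40168083e+01, -3.02431941e+01,  7.18981633e-02,
        3.27333400e-02, -1.59909823e-04]), 'tool_pos': array([0.12083215, 0.53601572, 0.21233676]), 'ee_rot': array([-3.13943796e+00, -2.23561648e-04,  2.91980167e+00]), 'wrist_force': array([-0.36152942,  0.47854608, -0.28984123]), 'wrist_torque': array([ 0.05536934, -0.04892502,  0.03893959]), 'width': 0.09396075065825586}
{'intrinsics': array([[488.65057951,   0.        , 322.20013227],
       [  0.        , 488.65057951, 197.44442421],
       [  0.        ,   0.        ,   1.        ]]), 'origin': array([1.36098459, 0.68237464, 0.81826943]), 'orientation': array([-2.20490103, -0.0111856 ,  2.29850438])}
{'intrinsics': array([[369.3496982 ,   0.        , 313.45479134],
       [  0.        , 369.3496982 , 198.236015
[... 547 characters left out ...]
8.] [ 0.532 -0.333  0.006]
board 0.83 [316. 158. 354. 209.] [ 0.645 -0.092  0.063]
mat 0.74 [372. 181. 419. 270.] [ 0.469 -0.298  0.002]
mat 0.48 [314. 154. 354. 207.] [ 0.642 -0.092  0.063]
stand 0.93 [271. 160. 327. 221.] [0.614 0.036 0.057]
candlestick 0.84 [209. 150. 225. 171.] [0.715 0.328 0.015]
wick_jar 0.88 [251. 140. 269. 160.] [0.75  0.168 0.073]
pillar_a 0.73 [366. 147. 388. 164.] [ 0.734 -0.239  0.083]
pillar_a 0.56 [330. 139. 350. 158.] [ 0.768 -0.106  0.063]
gift_box 0.67 [276. 248. 298. 278.] [0.359 0.07  0.04 ]
gift_box 0.23 [237. 174. 244. 186.] [0.644 0.237 0.025]
dish 0.91 [439. 178. 460. 202.] [ 0.62  -0.505  0.014]
mallet 0.72 [415. 230. 451. 276.] [ 0.44  -0.441  0.027]
```

```bash
python3 - <<'E'
import cv2
t=cv2.imread('pics/top0.png'); s=cv2.imread('pics/scene0.png')
c=t[120:300,160:480]; cv2.imwrite('pics/topc.png',cv2.resize(c,None,fx=2.5,fy=2.5,interpolation=cv2.INTER_CUBIC))
E
```

```text
(no output)
```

View pics/topc.png

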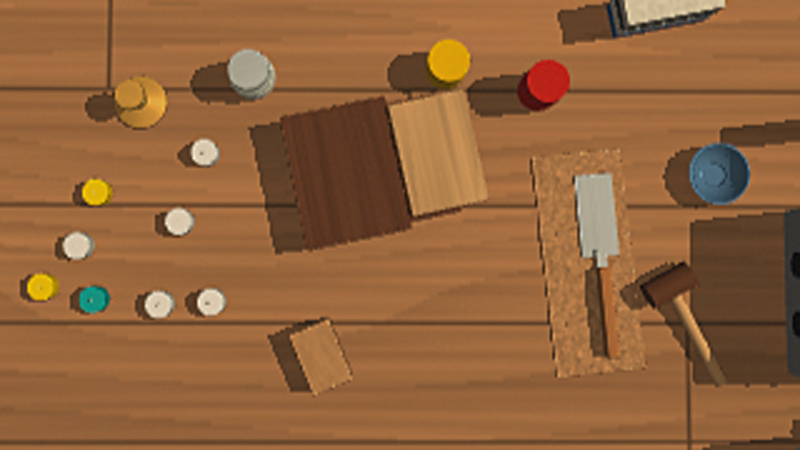

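View pics/scene0.png

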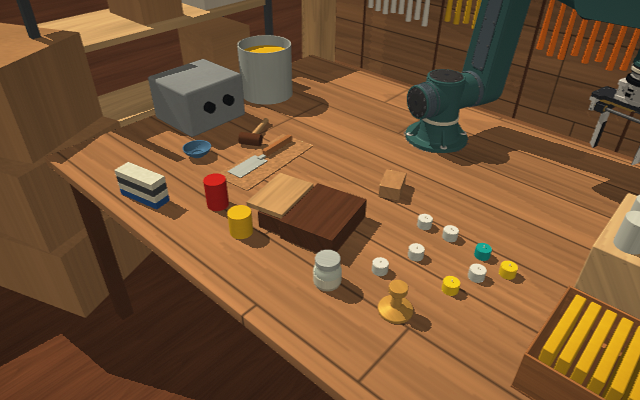

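The top crop (×2.5, offset 160,120) shows five white candles at crop px (204,152), (178,221), (77,245), (157,304) and (210,301). The look-alikes are yellow at (96,192) and (40,287) and turquoise at (93,299), so I'll leave those. The board is at (437,153), the deck at (345,175), and the spatula is on the mat at (600,265) with its blade pointing up (+x). Next I'll measure the poses.

```bash
cat >> h.py <<'E'
def rect(P,name=''):
    P=P[~np.isnan(P[:,0])]
    (c,s,a)=cv2.minAreaRect((P[:,:2]*1000).astype(np.float32))
    return np.round(c,1),np.round(s,1),round(a,1),len(P)
def candles(im,w):
    hsv=cv2.cvtColor(im,cv2.COLOR_RGB2HSV)
    m=((hsv[...,1]<70)&(hsv[...,2]>150)&(w[...,2]>.015)&(w[...,2]<.12)).astype(np.uint8)
    n,l,st,_=cv2.connectedComponentsWithStats(m); o=[]
    for i in range(1,n):
        if st[i,4]<15: continue
        p=w[l==i]; p=p[p[:,2]>np.median(p[:,2])-.006]
        o.append((np.round(np.r_[(p[:,:2].max(0)+p[:,:2].min(0))/2,np.median(p[:,2])],4),st[i].tolist(),np.round(np.ptp(p[:,:2],axis=0),3)))
    return o
E
python3 - <<'E'
from h import *
for c in('top','scene'):
    w=np.load(c+'0.npy'); im=cv2.imread(f'pics/{c}0.png')[...,::-1]
    hsv=cv2.cvtColor(np.ascontiguousarray(im),cv2.COLOR_RGB2HSV)
    X,Y,Z=w[...,0],w[...,1],w[...,2]
    reg=(X>.5)&(X<.76)&(Y>-.2)&(Y<.15)
    v=hsv[...,2].astype(int)
    b=reg&(Z>.059)&(Z<.069)&(v>130)
    dk=reg&(Z>.05)&(Z<.064)&(v<115)
    mat=(abs(Z)<.012)&(X>.3)&(X<.65)&(Y>-.42)&(Y<-.23)
    print(c,'board',rect(w[b]),np.nanmedian(Z[b]),'deck',rect(w[dk]),np.nanmedian(Z[dk]))
    blade=mat&(hsv[...,1]<50)&(v>120)
    hd=(X>.3)&(X<.55)&(Y>-.42)&(Y<-.27)&(Z>.013)&(Z<.03)
    print(' blade',rect(w[blade]),'handle',rect(w[hd]),np.nanmedian(Z[hd]))
    for k in candles(np.ascontiguousarray(im),w): print('  ',*k)
    for q in ['mat','spatula']:
        silhouettes  # networks on newest pictures
        r=silhouettes(c,q)
        if r: print(q,rect(w[r[0]['pixels']]))
E
```

```text
top board (array([660.7, -92. ]), array([190.8, 115.7]), 12.0, 1338) 0.06337098904009586 deck (array([634.4, -11.9]), array([207.6, 253.8]), 12.4, 2340) 0.05733646521095226
 blade (array([ 551. , -327.3]), array([132.8,  54.1]), 4.7, 479) handle (array([ 440.3, -369.3]), array([150.4, 112.1]), 16.8, 231) 0.023470956945459198
   [ 0.8571 -0.4184  0.0825] [409, 109, 41, 21, 430] [0.071 0.142]
   [0.7578 0.1732 0.0738] [251, 140, 19, 17, 212] [0.05  0.052]
   [0.6464 0.2393 0.0258] [237, 176, 10, 10, 80] [0.033 0.033]
   [0.5463 0.275  0.0263] [226, 204, 11, 10, 87] [0.032 0.036]
   [0.5122 0.4192 0.0267] [185, 213, 11, 11, 87] [0.035 0.036]
   [0.4294 0.3012 0.0263] [218, 237, 11, 10, 89] [0.032 0.036]
   [0.4331 0.227  0.0268] [239, 236, 11, 10, 88] [0.032 0.036]
mat (array([ 490.6, -314.2]), array([319.3, 129.3]), 6.0, 2204)
spatula (array([ 490.4, -334.3]), array([258. ,  55.1]), 3.8, 690)
scene board (array([640.9, -19. ]), array([199.3, 274. ]), 13.5, 1510) 0.06330681825809947 deck (array([629.6, -14. ]), array([193.2, 260.2]), 11.5, 2979) 0.05726266719807194
 blade (array([ 556.2, -325.1]), array([137.1,  56.5]), 5.5, 372) handle (array([ 419.4, -364.9]), array([ 98.2, 132. ]), 84.5, 259) 0.022685375225143134
   [ 0.8609 -0.4169  0.0831] [115, 162, 49, 23, 505] [0.072 0.144]
   [0.4363 0.2296 0.0262] [418, 214, 15, 9, 102] [0.036 0.035]
   [0.4312 0.3016 0.026 ] [443, 225, 16, 10, 115] [0.036 0.035]
   [0.5504 0.2755 0.0258] [409, 243, 16, 11, 128] [0.039 0.037]
   [0.76   0.1728 0.0745] [315, 250, 25, 17, 337] [0.052 0.056]
   [0.6497 0.2399 0.0259] [373, 257, 16, 12, 138] [0.035 0.036]
   [0.7829 0.1654 0.0488] [314, 263, 9, 20, 72] [0.017 0.031]
   [0.5162 0.4195 0.0261] [469, 264, 18, 11, 153] [0.034 0.037]
mat (array([ 526.4, -311.1]), array([397.6, 138.6]), 5.6, 1593)
spatula (array([ 489.2, -333. ]), array([267.3,  58.2]), 7.0, 653)
```

```bash
cat >> h.py <<'E'
def big(m):
    m=cv2.morphologyEx(m.astype(np.uint8),cv2.MORPH_OPEN,np.ones((2,2)))
    n,l,st,_=cv2.connectedComponentsWithStats(m)
    return l==1+st[1:,4].argmax()
E
python3 - <<'E'
from h import *
for c in('top','scene'):
    w=np.load(c+'0.npy'); im=cv2.imread(f'pics/{c}0.png')[...,::-1]
    hsv=cv2.cvtColor(np.ascontiguousarray(im),cv2.COLOR_RGB2HSV)
    X,Y,Z=w[...,0],w[...,1],w[...,2]; v=hsv[...,2].astype(int)
    reg=(X>.5)&(X<.76)&(Y>-.2)&(Y<.15)
    print(c,'board',rect(w[big(reg&(Z>.056)&(Z<.069)&(v>130)&(hsv[...,1]<150)&(hsv[...,0]>8))]))
    print(' deck',rect(w[big(reg&(Z>.052)&(Z<.063)&(v<115))]))
    print(' both',rect(w[big(reg&(Z>.052)&(Z<.069))]))
    sp=(X>.3)&(X<.62)&(Y>-.40)&(Y<-.27)
    h=big(sp&(Z>.014)&(Z<.03)&(X<.49)&(Y>-.375)); print(' handle',rect(w[h]))
    print(' bladecol',[np.round(np.nanmedian(w[sp&(abs(X-x)<.005)&(Z<.012)&(hsv[...,1]<60)&(v>120)][:,1]),4) for x in (.51,.53,.55,.57,.59)])
    print(' handcol',[np.round(np.nanmedian(w[h&(abs(X-x)<.008)][:,1]),4) for x in (.38,.40,.42,.44,.46)])
    r=silhouettes(c,'board'); print(' net',rect(w[r[0]['pixels']&(Z>.055)&(Z<.07)]))
E
```

```text
top board (array([644.8, -99.2]), array([163.7, 117. ]), 13.0, 1341)
 deck (array([615.1,  33.1]), array([195.9, 152.3]), 11.8, 2205)
 both (array([627.2, -23.6]), array([194.6, 272.3]), 13.0, 3616)
 handle (array([ 413.8, -344.2]), array([131.4,  26.5]), 4.4, 191)
 bladecol [np.float64(-0.3322), np.float64(-0.328), np.float64(-0.3261), np.float64(-0.3258), np.float64(-0.3228)]
 handcol [np.float64(-0.3435), np.float64(-0.3438), np.float64(-0.3416), np.float64(-0.3394), np.float64(-0.3383)]
 net (array([643. , -90.6]), array([158.3, 111.1]), 12.9, 1387)
scene board (array([608.6, -97.1]), array([237.7, 106. ]), 12.6, 1452)
 deck (array([585.8,  29.7]), array([260.6, 156.6]), 12.8, 2850)
 both (array([608.4, -31.6]), array([270.5, 291.3]), 15.2, 4472)
 handle (array([ 404.8, -338.5]), array([165.6,  24.8]), 10.5, 167)
 bladecol [np.float64(-0.3321), np.float64(-0.3241), np.float64(-0.3266), np.float64(-0.3265), np.float64(-0.3221)]
 handcol [np.float64(-0.3349), np.float64(-0.3312), np.float64(-0.3312), np.float64(-0.3291), np.float64(-0.3262)]
 net (array([644.9, -89.3]), array([163.4, 113.4]), 12.5, 1596)
```

Call:
step_arm(steps=[{"jaw":1,"tx":-0.05,"ty":-0.046,"tz":-0.01,"az":0.14},{"jaw":1,"tx":-0.1,"ty":-0.09,"tz":-0.02,"az":0.28},{"jaw":1,"tx":-0.15,"ty":-0.14,"tz":-0.03,"az":0.42},{"jaw":1,"tx":-0.2,"ty":-0.185,"tz":-0.04,"az":0.56},{"jaw":1,"tx":-0.25,"ty":-0.23,"tz":-0.04,"az":0.7},{"jaw":1,"tx":-0.3,"ty":-0.277,"tz":-0.04,"az":0.84},{"jaw":1,"tx":-0.35,"ty":-0.32,"tz":-0.04,"az":0.98},{"jaw":1,"tx":-0.388,"ty":-0.36,"tz":-0.04,"az":1.12}])

```text
invalid input
```

```bash
cat >> h.py <<'E'
def go(xyz,rpy):
    "tool-frame shift and turn to a world pose"
    o=get_obs(); A=rot(o['ee_rot']); B=rot(rpy)
    print('shift',np.round(A.T@(np.array(xyz)-o['tool_pos']),4),'turn',np.round(R.from_matrix(A.T@B).as_rotvec(),3))
def st():
    o=get_obs(); print('t',o['time'],'q',np.round(o['joint_positions'],4).tolist(),'p',np.round(o['tool_pos'],4).tolist(),'r',np.round(o['ee_rot'],4).tolist(),'F',np.round(o['wrist_force'],1),'w',round(o['width'],4))
    open('log.txt','a').write(repr([list(map(float,o[k])) for k in('joint_positions','tool_pos','ee_rot')])+'\n')
E
python3 -c "
from h import *
st(); go([.43,-.336,.2],[np.pi,0,.095])"
```

```text
t 0.95 q [1.2459, 0.0872, 1.3707, -0.0, 1.6836, -0.1031] p [0.121, 0.5365, 0.2135] r [3.1415, 0.0, 2.9198] F [0.3 0.  0. ] w 0.0942
shift [-0.4934 -0.7832  0.0135] turn [ 0.    -0.     2.825]
```

Call:
step_arm(steps=[{"jaw":1,"tx":-0.05,"ty":-0.046,"tz":-0.01,"ax":0,"ay":0,"az":0.14},{"jaw":1,"tx":-0.1,"ty":-0.09,"tz":-0.02,"ax":0,"ay":0,"az":0.28},{"jaw":1,"tx":-0.15,"ty":-0.14,"tz":-0.03,"ax":0,"ay":0,"az":0.42},{"jaw":1,"tx":-0.2,"ty":-0.185,"tz":-0.04,"ax":0,"ay":0,"az":0.56},{"jaw":1,"tx":-0.25,"ty":-0.23,"tz":-0.04,"ax":0,"ay":0,"az":0.7},{"jaw":1,"tx":-0.3,"ty":-0.277,"tz":-0.04,"ax":0,"ay":0,"az":0.84},{"jaw":1,"tx":-0.35,"ty":-0.32,"tz":-0.04,"ax":0,"ay":0,"az":0.98},{"jaw":1,"tx":-0.388,"ty":-0.36,"tz":-0.04,"ax":0,"ay":0,"az":1.12}])

```text
time: 1.75
tool_pos: [0.3476, 0.2075, 0.2515]
ee_rot: [3.14, -0.0, 1.794]
wrist_force: [1.7, 0.2, 0.5]
width: 0.0939
```

```bash
python3 -c "
from h import *
st(); go([.43,-.336,.2],[np.pi,0,.095])"
```

```text
t 1.75 q [0.3979, -0.2466, 1.6066, 0.0002, 1.7798, 0.1743] p [0.3476, 0.2075, 0.2515] r [3.1398, -0.0005, 1.7944] F [1.7 0.2 0.5] w 0.0939
shift [-0.5483 -0.0402  0.0512] turn [ 1.000e-03 -2.000e-03  1.699e+00]
```

Call:
step_arm(steps=[{"jaw":1,"tx":-0.05,"ty":0,"tz":0,"ax":0,"ay":0,"az":0.14},{"jaw":1,"tx":-0.1,"ty":-0.01,"tz":0,"ax":0,"ay":0,"az":0.28},{"jaw":1,"tx":-0.15,"ty":-0.02,"tz":0,"ax":0,"ay":0,"az":0.42},{"jaw":1,"tx":-0.2,"ty":-0.03,"tz":0,"ax":0,"ay":0,"az":0.56},{"jaw":1,"tx":-0.25,"ty":-0.04,"tz":0,"ax":0,"ay":0.1,"az":0.66},{"jaw":1,"tx":-0.3,"ty":-0.04,"tz":0,"ax":0,"ay":0.2,"az":0.76},{"jaw":1,"tx":-0.35,"ty":-0.04,"tz":0,"ax":0,"ay":0.3,"az":0.85},{"jaw":1,"tx":-0.39,"ty":-0.04,"tz":0,"ax":0,"ay":0.35,"az":0.9}])

```text
time: 2.55
tool_pos: [0.3934, -0.1806, 0.2514]
ee_rot: [-2.989, -0.307, 0.855]
wrist_force: [1.5, -0.1, -0.3]
width: 0.0938
```

```bash
python3 -c "
from h import *
st(); go([.43,-.336,.15],[np.pi,0,.095])"
```

```text
t 2.55 q [-0.7953, -0.0998, 1.5211, 0.3055, 1.8899, -0.0318] p [0.3934, -0.1806, 0.2514] r [-2.9889, -0.307, 0.8554] F [ 1.5 -0.1 -0.3] w 0.0938
shift [-0.1195  0.1384  0.048 ] turn [-0.261 -0.234  0.776]
```

```bash
cat > kin.py <<'E'
import numpy as np, itertools
from scipy.spatial.transform import Rotation as R
from scipy.optimize import least_squares
E_=lambda s,a:R.from_euler(s,a).as_matrix()
def fkR(q): return E_('z',q[0])@E_('y',q[1]+q[2])@E_('z',q[3])@E_('y',q[4])@E_('z',q[5]+OFF)
OFF=np.pi/2
def fk(q,g):
    A=E_('z',q[0]); B=A@E_('y',q[1]); C=A@E_('y',q[1]+q[2]); T=fkR(q)
    return A@[g[0],0,g[1]]+B@[0,0,g[2]]+C@[g[3],0,g[4]]+T@[0,0,g[5]],T
def load(): return [eval(l) for l in open('log.txt')]
def fit():
    D=load(); f=lambda g:np.concatenate([fk(q,g)[0]-p for q,p,r in D]+[.001*(g-[0,.35,.35,0,.35,.25])])
    s=least_squares(f,[0,.35,.35,0,.35,.25]); return s.x,s.fun
LO=np.array([-3.1,-.76,.27,-1.08,.17,-2.57]);HI=np.array([3.1,2.03,2.55,4.22,2.65,2.57])
def ik(p,T,g,q0):
    f=lambda q:np.r_[fk(q,g)[0]-p,.3*R.from_matrix(fk(q,g)[1]@T.T).as_rotvec()]
    s=least_squares(f,np.clip(q0,LO+.01,HI-.01),bounds=(LO,HI)); return s.x,np.abs(s.fun).max()
E
python3 - <<'E'
from kin import *
for q,p,r in load(): print(np.round(R.from_matrix(fkR(q).T@R.from_euler('xyz',r).as_matrix()).as_rotvec(),3))
g,f=fit(); print(np.round(g,4),np.round(f,4))
E
```

```text
[ 0.  0. -0.]
[-0.  0. -0.]
[ 0.  0. -0.]
[ 0.0915 -0.9861 -0.106  -1.7752  0.6687  0.5376] [ 0.0536 -0.0183 -0.0035  0.0219 -0.0522 -0.0021 -0.0005 -0.0008  0.0056
  0.0001 -0.0013 -0.0005 -0.0018  0.0003  0.0003]
```

```bash
sed -i 's/A@\[g\[0\],0,g\[1\]\]/A@[g[0],g[6],g[1]]/; s/\[0,.35,.35,0,.35,.25\]/[0,.35,.35,0,.35,.25,.0565]/g' kin.py
python3 - <<'E'
from kin import *
g,f=fit(); print(np.round(g,4),np.round(f,4))
E
```

```text
[0.     0.1527 0.449  0.1008 0.4998 0.3426 0.0566] [-0.     -0.      0.      0.      0.     -0.     -0.      0.      0.
  0.     -0.0002  0.0001  0.0001  0.0001  0.0001  0.    ]
```

Call:
step_arm(steps=[{"jaw":1,"tx":-0.03,"ty":0.035,"tz":0.0,"ax":-0.05,"ay":-0.05,"az":0.13},{"jaw":1,"tx":-0.06,"ty":0.07,"tz":0.0,"ax":-0.1,"ay":-0.1,"az":0.26},{"jaw":1,"tx":-0.09,"ty":0.1,"tz":0.01,"ax":-0.15,"ay":-0.13,"az":0.39},{"jaw":1,"tx":-0.12,"ty":0.138,"tz":0.02,"ax":-0.2,"ay":-0.17,"az":0.52},{"jaw":1,"tx":-0.12,"ty":0.138,"tz":0.04,"ax":-0.23,"ay":-0.2,"az":0.65},{"jaw":1,"tx":-0.12,"ty":0.138,"tz":0.048,"ax":-0.26,"ay":-0.234,"az":0.776},{"jaw":1,"tx":-0.12,"ty":0.138,"tz":0.048,"ax":-0.26,"ay":-0.234,"az":0.776},{"jaw":1,"tx":-0.12,"ty":0.138,"tz":0.048,"ax":-0.26,"ay":-0.234,"az":0.776}])

```text
time: 3.35
tool_pos: [0.4296, -0.336, 0.1502]
ee_rot: [-3.141, -0.001, 0.099]
wrist_force: [-0.7, -0.4, 0.0]
width: 0.0939
```

```bash
python3 -c "
from h import *
st(); go([.431,-.336,.022],[np.pi,0,.095])
from kin import *
g,f=fit(); print(np.round(g,4),np.round(f,4))
im,d,w=snap('scene','s1'); cv2.imwrite('pics/s1c.png',cv2.resize(im[90:290,160:400,::-1],None,fx=3,fy=3,interpolation=cv2.INTER_CUBIC))
"
```

```text
t 3.35 q [-0.7683, 0.098, 1.4845, 0.001, 1.5594, 0.7037] p [0.4296, -0.336, 0.1502] r [-3.1406, -0.0006, 0.0988] F [-0.7 -0.4  0. ] w 0.0939
shift [0.0013 0.0003 0.1282] turn [-0.001 -0.001  0.004]
[0.     0.1526 0.449  0.1007 0.4998 0.3426 0.0566] [-0.     -0.      0.      0.      0.     -0.      0.      0.     -0.
 -0.      0.      0.      0.     -0.0002  0.0001  0.0001  0.0001  0.0001
  0.    ]
```

```bash
cat >> kin.py <<'E'
S0=np.array([.631,-.040,0]); SY=.220; GZ=.012; GX=.0  # grip: TCP at spatula (GX,0,GZ)
ROFF=np.eye(3)  # spatula->tool extra
def sppose(x,y,z,phi):
    "tool pose for spatula origin at stand (x,y,z), rolled -phi"
    Rs=E_('z',SY)@E_('x',-phi); p=S0+E_('z',SY)@[x,y,z]+Rs@[GX,0,GZ]
    return p,Rs@E_('x',np.pi)
def arc(th,phi,r=.1025,x=-.14):
    yb=-min(.008*np.tan(min(th,.96)),.014) if th<.96 else -.014*np.sin(th)
    n=np.array([-np.sin(phi),-np.cos(phi)]) # underside normal dir, in (y,z)
    c=np.array([yb-r*np.cos(th),.050+r*np.sin(th)])+.0035*n
    return x,c[0],c[1],phi
E
python3 - <<'E'
from kin import *
g,_=fit(); q=np.array(load()[-1][0])
for a in [(-.14,-.145,.15,0),(-.14,-.145,.04,0)]+[arc(np.radians(t),np.radians(t)) for t in range(0,120,10)]:
    p,T=sppose(*a); q,e=ik(p,T,g,q); print(np.round(np.degrees(a[3])),np.round(a[:3],3),np.round(p,3),np.round(q,2),round(e,4))
E
```

```text
0.0 [-0.14  -0.145  0.15 ] [ 0.526 -0.212  0.162] [-0.48  0.14  1.41  0.    1.59  0.87] 0.0
0.0 [-0.14  -0.145  0.04 ] [ 0.526 -0.212  0.052] [-0.48  0.21  1.56 -0.    1.37  0.87] 0.0
0.0 [-0.14  -0.102  0.046] [ 0.517 -0.171  0.058] [-0.42  0.16  1.61  0.    1.38  0.93] 0.0
10.0 [-0.14  -0.103  0.064] [ 0.516 -0.169  0.076] [-0.33  0.08  1.66 -0.15  1.31  1.06] 0.0
20.0 [-0.14  -0.1    0.082] [ 0.515 -0.165  0.093] [-0.22  0.03  1.71 -0.33  1.26  1.21] 0.0
30.0 [-0.14  -0.095  0.098] [ 0.514 -0.158  0.109] [-0.1   0.01  1.76 -0.53  1.24  1.39] 0.0
40.0 [-0.14  -0.087  0.113] [ 0.512 -0.148  0.122] [ 0.02  0.01  1.8  -0.72  1.26  1.58] 0.0
50.0 [-0.14  -0.078  0.126] [ 0.509 -0.138  0.134] [ 0.13  0.04  1.84 -0.91  1.31  1.76] 0.0
60.0 [-0.14  -0.066  0.137] [ 0.507 -0.125  0.143] [ 0.24  0.1   1.86 -1.08  1.39  1.92] 0.0
70.0 [-0.14  -0.052  0.145] [ 0.503 -0.11   0.149] [ 0.3   0.16  1.81 -1.08  1.51  1.97] 0.0358
80.0 [-0.14  -0.035  0.15 ] [ 0.499 -0.093  0.152] [ 0.38  0.24  1.77 -1.08  1.64  2.05] 0.0681
90.0 [-0.14  -0.018  0.152] [ 0.496 -0.076  0.152] [ 0.45  0.36  1.73 -1.08  1.77  2.17] 0.0911
100.0 [-0.14   0.001  0.152] [ 0.492 -0.058  0.149] [ 0.53  0.5   1.7  -1.08  1.92  2.34] 0.1
110.0 [-0.14   0.019  0.148] [ 0.488 -0.041  0.143] [ 0.6   0.66  1.7  -1.08  2.05  2.52] 0.0962
```

Call:
step_arm(steps=[{"jaw":1,"tx":0.001,"ty":0,"tz":0.04,"ax":0,"ay":0,"az":0.004},{"jaw":1,"tx":0.001,"ty":0,"tz":0.08,"ax":0,"ay":0,"az":0.004},{"jaw":1,"tx":0.001,"ty":0,"tz":0.11,"ax":0,"ay":0,"az":0.004},{"jaw":1,"tx":0.001,"ty":0,"tz":0.13,"ax":0,"ay":0,"az":0.004},{"jaw":1,"tx":0.001,"ty":0,"tz":0.135,"ax":0,"ay":0,"az":0.004},{"jaw":1,"tx":0.001,"ty":0,"tz":0.135,"ax":0,"ay":0,"az":0.004}])

```text
time: 4.0
tool_pos: [0.4307, -0.3368, 0.0162]
ee_rot: [-3.142, -0.002, 0.094]
wrist_force: [0.7, -0.6, 0.5]
width: 0.0938
```

```bash
python3 -c "
from h import *
st()
im,d,w=snap('scene','s2'); cv2.imwrite('pics/s2c.png',cv2.resize(im[90:290,160:400,::-1],None,fx=3,fy=3,interpolation=cv2.INTER_CUBIC))
"
```

```text
t 4.0 q [-0.7682, 0.2024, 1.6456, 0.0013, 1.2927, 0.7085] p [0.4307, -0.3368, 0.0162] r [-3.1415, -0.0015, 0.0938] F [ 0.7 -0.6  0.5] w 0.0938
```

View pics/s2c.png

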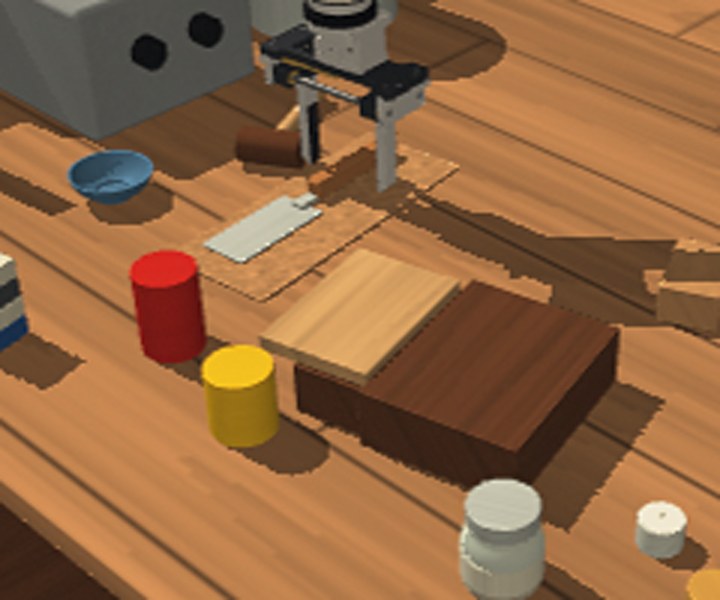

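The gripper straddles the handle, with the blade pointing towards the red pillar at crop (262,228). I'll close and lift.

Call:
step_arm(steps=[{"jaw":0,"tx":0,"ty":0,"tz":0,"ax":0,"ay":0,"az":0},{"jaw":0,"tx":0,"ty":0,"tz":0,"ax":0,"ay":0,"az":0},{"jaw":0,"tx":0,"ty":0,"tz":0,"ax":0,"ay":0,"az":0},{"jaw":0,"tx":0,"ty":0,"tz":0,"ax":0,"ay":0,"az":0},{"jaw":0,"tx":0,"ty":0,"tz":0,"ax":0,"ay":0,"az":0},{"jaw":0,"tx":0,"ty":0,"tz":0,"ax":0,"ay":0,"az":0},{"jaw":0,"tx":0,"ty":0,"tz":-0.02,"ax":0,"ay":0,"az":0},{"jaw":0,"tx":0,"ty":0,"tz":-0.05,"ax":0,"ay":0,"az":0}])

```text
time: 4.85
tool_pos: [0.4296, -0.3357, 0.0652]
ee_rot: [-3.138, 0.001, 0.094]
wrist_force: [0.6, 0.4, 0.9]
width: 0.0333
```

Call:
step_arm(steps=[{"jaw":0,"tx":0,"ty":0,"tz":-0.03,"ax":0,"ay":0,"az":0},{"jaw":0,"tx":0,"ty":0,"tz":-0.06,"ax":0,"ay":0,"az":0},{"jaw":0,"tx":0,"ty":0,"tz":-0.09,"ax":0,"ay":0,"az":0},{"jaw":0,"tx":0,"ty":0,"tz":-0.12,"ax":0,"ay":0,"az":0},{"jaw":0,"tx":0,"ty":0,"tz":-0.12,"ax":0,"ay":0,"az":0},{"jaw":0,"tx":0,"ty":0,"tz":-0.12,"ax":0,"ay":0,"az":0}])

```text
time: 5.45
tool_pos: [0.4299, -0.3362, 0.1854]
ee_rot: [-3.139, 0.0, 0.094]
wrist_force: [-0.3, 0.4, 0.5]
width: 0.0009
```

```bash
cat > meas.py <<'E'
from h import *
# blade pose in tool frame, from the height of the steel above the table
def blade(tag):
    o=get_obs(); A=rot(o['ee_rot']); out=[]
    for c in('top','scene'):
        im,d,w=snap(c,c+tag); hsv=cv2.cvtColor(im,cv2.COLOR_RGB2HSV)
        t=(w-o['tool_pos'])@A
        m=(hsv[...,1]<60)&(hsv[...,2]>100)&(t[...,0]>.06)&(t[...,0]<.20)&(abs(t[...,1])<.05)&(abs(t[...,2])<.04)
        P=t[big(m)]; out.append(P)
        X=np.c_[P[:,0],P[:,1],np.ones(len(P))]; k=np.linalg.lstsq(X,P[:,2],rcond=None)[0]
        print(c,rect(P),'tip x',np.round(np.percentile(P[:,0],[1,99]),4),'plane z=',np.round(k,3),'med',np.round(np.median(P,0),4))
if __name__=='__main__':
    import sys; st(); blade(sys.argv[1])
E
python3 meas.py b1; python3 -c "
from h import *;from kin import *
go(*[f(v) for f,v in zip((lambda p:p,lambda T:R.from_matrix(T).as_euler('xyz')),sppose(-.14,-.15,.10,0))])"
```

```text
t 5.45 q [-0.7683, 0.0865, 1.4269, 0.0011, 1.6302, 0.7087] p [0.4299, -0.3362, 0.1854] r [-3.1393, 0.0005, 0.0938] F [-0.3  0.4  0.5] w 0.0009
shift [ 0.1086 -0.1088  0.0722] turn [-0.005  0.002 -0.126]Traceback (most recent call last):
  File "meas.py", line 13, in <module>
    import sys; st(); blade(sys.argv[1])
                      ~~~~~^^^^^^^^^^^^^
  File "meas.py", line 9, in blade
    P=t[big(m)]; out.append(P)
        ~~~^^^
  File "h.py", line 33, in big
    return l==1+st[1:,4].argmax()
                ~~~~~~~~~~~~~~~^^
ValueError: attempt to get argmax of an empty sequence
```

Call:
step_arm(steps=[{"jaw":0.7,"tx":0,"ty":0,"tz":0,"ax":0,"ay":0,"az":0},{"jaw":0.7,"tx":0,"ty":0,"tz":0,"ax":0,"ay":0,"az":0},{"jaw":0.7,"tx":0,"ty":0,"tz":0,"ax":0,"ay":0,"az":0},{"jaw":0.7,"tx":0,"ty":0,"tz":0,"ax":0,"ay":0,"az":0},{"jaw":0.7,"tx":0,"ty":0,"tz":0,"ax":0,"ay":0,"az":0},{"jaw":0.7,"tx":0,"ty":0,"tz":0,"ax":0,"ay":0,"az":0},{"jaw":0.7,"tx":0,"ty":0,"tz":0,"ax":0,"ay":0,"az":0},{"jaw":0.7,"tx":0,"ty":0,"tz":0,"ax":0,"ay":0,"az":0}])

```text
time: 6.3
tool_pos: [0.4294, -0.3357, 0.184]
ee_rot: [-3.137, 0.002, 0.094]
wrist_force: [0.1, 0.0, 0.9]
width: 0.061
```

```bash
python3 -c "
from h import *
st()
im,d,w=snap('top','t2')
r=silhouettes('top','spatula'); print([rect(w[k['pixels']]) for k in r])
im,d,w=snap('scene','s3')
r=silhouettes('scene','spatula'); print([rect(w[k['pixels']]) for k in r])
go([.431,-.336,.0155],[np.pi,0,.095])"
```

```text
t 6.3 q [-0.7683, 0.0873, 1.4288, 0.0011, 1.6303, 0.7088] p [0.4294, -0.3357, 0.184] r [-3.1372, 0.0023, 0.0938] F [0.1 0.  0.9] w 0.061
[(array([ 529.9, -329.3]), array([175.3,  55.7]), 4.1, 568), (array([644.3, -98.2]), array([158.1, 121. ]), 12.8, 1408)]
[(array([ 490.2, -335.2]), array([266.2,  65.3]), 8.3, 705), (array([724.9, 337.4]), array([73.6, 75.6]), 4.1, 1071)]
shift [0.002  0.0012 0.1685] turn [-0.005  0.002 -0.001]
```

The spatula hasn't moved. I'll go down again and give the fingers longer to close.

Call:
step_arm(steps=[{"jaw":0.7,"tx":0.002,"ty":0.001,"tz":0.045,"ax":-0.005,"ay":0.002,"az":0},{"jaw":0.7,"tx":0.002,"ty":0.001,"tz":0.09,"ax":-0.005,"ay":0.002,"az":0},{"jaw":0.7,"tx":0.002,"ty":0.001,"tz":0.135,"ax":-0.005,"ay":0.002,"az":0},{"jaw":0.7,"tx":0.002,"ty":0.001,"tz":0.16,"ax":-0.005,"ay":0.002,"az":0},{"jaw":0.7,"tx":0.002,"ty":0.001,"tz":0.168,"ax":-0.005,"ay":0.002,"az":0},{"jaw":0.4,"tx":0.002,"ty":0.001,"tz":0.168,"ax":-0.005,"ay":0.002,"az":0},{"jaw":0,"tx":0.002,"ty":0.001,"tz":0.168,"ax":-0.005,"ay":0.002,"az":0},{"jaw":0,"tx":0.002,"ty":0.001,"tz":0.168,"ax":-0.005,"ay":0.002,"az":0}])

```text
time: 7.3
tool_pos: [0.4324, -0.3371, 0.0185]
ee_rot: [3.137, -0.003, 0.094]
wrist_force: [0.6, 0.1, 0.1]
width: 0.0452
```

Call:
step_arm(steps=[{"jaw":0,"tx":0,"ty":0,"tz":0,"ax":0,"ay":0,"az":0},{"jaw":0,"tx":0,"ty":0,"tz":0,"ax":0,"ay":0,"az":0},{"jaw":0,"tx":0,"ty":0,"tz":0,"ax":0,"ay":0,"az":0},{"jaw":0,"tx":0,"ty":0,"tz":0,"ax":0,"ay":0,"az":0},{"jaw":0,"tx":0,"ty":0,"tz":0,"ax":0,"ay":0,"az":0},{"jaw":0,"tx":0,"ty":0,"tz":0,"ax":0,"ay":0,"az":0},{"jaw":0,"tx":0,"ty":0,"tz":0,"ax":0,"ay":0,"az":0},{"jaw":0,"tx":0,"ty":0,"tz":0,"ax":0,"ay":0,"az":0}])

```text
time: 8.1
tool_pos: [0.4328, -0.3378, 0.0193]
ee_rot: [3.136, -0.004, 0.094]
wrist_force: [0.5, -1.0, 5.4]
width: 0.0177
```

Call:
step_arm(steps=[{"jaw":0,"tx":0,"ty":0,"tz":-0.02,"ax":0,"ay":0,"az":0},{"jaw":0,"tx":0,"ty":0,"tz":-0.04,"ax":0,"ay":0,"az":0},{"jaw":0,"tx":0,"ty":0,"tz":-0.07,"ax":0,"ay":0,"az":0},{"jaw":0,"tx":0,"ty":0,"tz":-0.1,"ax":0,"ay":0,"az":0},{"jaw":0,"tx":0,"ty":0,"tz":-0.12,"ax":0,"ay":0,"az":0},{"jaw":0,"tx":0,"ty":0,"tz":-0.12,"ax":0,"ay":0,"az":0}])

```text
time: 8.7
tool_pos: [0.4333, -0.3377, 0.1415]
ee_rot: [3.133, -0.007, 0.094]
wrist_force: [0.8, 0.0, -0.3]
width: 0.0177
```

```bash
python3 meas.py b2; python3 -c "
from h import *;from kin import *
p,T=sppose(-.14,-.15,.10,0); go(p,T)"
```

```text
t 8.7 q [-0.7649, 0.1029, 1.4967, -0.0004, 1.5313, 0.7118] p [0.4333, -0.3377, 0.1415] r [3.1332, -0.0067, 0.0941] F [ 0.8  0.  -0.3] w 0.0177
 ** On entry to DLASCL parameter number  4 had an illegal value
 ** On entry to DLASCL parameter number  4 had an illegal value
shift [ 0.1054 -0.1107  0.0271] turn [ 0.006 -0.004 -0.126]Traceback (most recent call last):
  File "meas.py", line 13, in <module>
    import sys; st(); blade(sys.argv[1])
                      ~~~~~^^^^^^^^^^^^^
  File "meas.py", line 10, in blade
    X=np.c_[P[:,0],P[:,1],np.ones(len(P))]; k=np.linalg.lstsq(X,P[:,2],rcond=None)[0]
                                              ~~~~~~~~~~~~~~~^^^^^^^^^^^^^^^^^^^^^
    x, resids, rank, s = _umath_linalg.lstsq(a, b, rcond,
                         ~~~~~~~~~~~~~~~~~~~^^^^^^^^^^^^^
                                             signature=signature)
                                             ^^^^^^^^^^^^^^^^^^^^
    raise LinAlgError("SVD did not converge in Linear Least Squares")
numpy.linalg.LinAlgError: SVD did not converge in Linear Least Squares
```

```bash
sed -i 's/P=t\[big(m)\]; out.append(P)/P=t[m]; P=P[~np.isnan(P[:,0])]; print(c,len(P))\n        if len(P)<30: continue/' meas.py; python3 meas.py b3
python3 -c "
import cv2
im=cv2.imread('pics/sceneb3.png');cv2.imwrite('pics/v3.png',cv2.resize(im[60:290,140:400],None,fx=2.6,fy=2.6,interpolation=cv2.INTER_CUBIC))"
```

```text
t 8.75 q [-0.765, 0.1044, 1.4997, -0.0005, 1.5306, 0.7118] p [0.4325, -0.3369, 0.1392] r [3.136, -0.0041, 0.094] F [ 0.7 -0.6 -1.1] w 0.0174
top 573
top (array([123.2,  -0.9]), array([124. ,  54.1]), 0.4, 573) tip x [0.0649 0.1837] plane z= [0.015 0.017 0.013] med [ 0.1256 -0.0012  0.0154]
scene 392
scene (array([125.6,  -2.4]), array([ 59.6, 129.9]), 89.4, 392) tip x [0.0638 0.1872] plane z= [0.017 0.019 0.015] med [ 0.1304 -0.0026  0.0168]
```

View pics/v3.png

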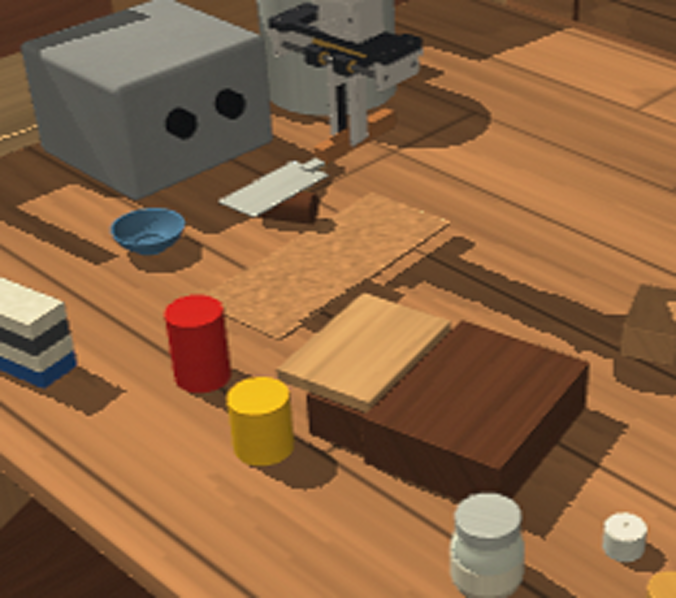

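The spatula is gripped and level; in the crop the blade is at (275,187) and the mat at (330,265). Next I go beside the overhang.

```bash
sed -i 's/GZ=.012/GZ=.018/' kin.py; python3 - <<'E'
from h import *;from kin import *
for c in('top','scene'):
    im=cv2.imread(f'pics/{c}b3.png')[...,::-1]
r=silhouettes('top','mat'); w=snap('top','t4')[2]; print([ (k['confidence'],rect(w[k['pixels']])) for k in r])
p,T=sppose(-.14,-.155,.11,0); go(p,T)
E
```

```text
[(0.36, (array([353.6,  74.6]), array([96.3, 70. ]), 23.5, 485))]
shift [ 0.1072 -0.1047  0.0084] turn [ 0.002 -0.    -0.126]
```

Call:
step_arm(steps=[{"jaw":0,"tx":0.02,"ty":-0.02,"tz":0,"ax":0,"ay":0,"az":-0.03},{"jaw":0,"tx":0.04,"ty":-0.04,"tz":0,"ax":0,"ay":0,"az":-0.06},{"jaw":0,"tx":0.06,"ty":-0.06,"tz":0,"ax":0,"ay":0,"az":-0.09},{"jaw":0,"tx":0.08,"ty":-0.08,"tz":0,"ax":0,"ay":0,"az":-0.12},{"jaw":0,"tx":0.1,"ty":-0.1,"tz":0,"ax":0,"ay":0,"az":-0.126},{"jaw":0,"tx":0.107,"ty":-0.105,"tz":0.008,"ax":0.002,"ay":0,"az":-0.126},{"jaw":0,"tx":0.107,"ty":-0.105,"tz":0.008,"ax":0.002,"ay":0,"az":-0.126}])

```text
time: 9.65
tool_pos: [0.5271, -0.2202, 0.1254]
ee_rot: [-3.138, 0.004, 0.222]
wrist_force: [0.2, -0.5, -1.8]
width: 0.0173
```

```bash
python3 meas.py b5; python3 - <<'E'
from h import *;from kin import *
p,T=sppose(-.14,-.150,.041,0); go(p,T)
# board/deck edges seen in stand frame, new picture
for c in('top','scene'):
    im,d,w=snap(c,c+'5'); hsv=cv2.cvtColor(im,cv2.COLOR_RGB2HSV); s=(w-S0)@E_('z',SY)
    X,Y,Z=s[...,0],s[...,1],s[...,2]; v=hsv[...,2]
    for nm,m in(('board',(abs(X)<.07)&(Y<.01)&(Y>-.125)&(Z>.055)&(Z<.07)&(v>125)),('deck',(abs(X)<.07)&(Y>-.02)&(Y<.17)&(Z>.05)&(Z<.063)&(v<115))):
        e=[(np.round(np.percentile(Y[m&(abs(X-x)<.01)],[1,99])*1000,1).tolist()) for x in(-.06,-.03,0,.03,.06)]
        print(c,nm,e,np.round(np.nanmedian(Z[m]),4))
    m=(abs(Y-.075)<.05)&(Z>.05)&(Z<.063)&(abs(X)<.11); print('deck x',np.round(np.percentile(X[m],[.5,99.5]),4))
    m=(abs(Y+.05)<.03)&(Z>.057)&(Z<.068)&(abs(X)<.11); print('board x',np.round(np.percentile(X[m],[.5,99.5]),4))
E
```

```text
t 9.65 q [-0.495, 0.1711, 1.4527, 0.0, 1.5229, 0.8541] p [0.5271, -0.2202, 0.1254] r [-3.1382, 0.0039, 0.2217] F [ 0.2 -0.5 -1.8] w 0.0173
top 562
top (array([123. ,  -0.5]), array([125. ,  55.3]), 0.4, 562) tip x [0.065  0.1847] plane z= [0.009 0.015 0.014] med [ 0.1253 -0.001   0.0151]
scene 503
scene (array([124.8,  -0.2]), array([ 57.9, 129.4]), 89.0, 503) tip x [0.0652 0.1873] plane z= [0.013 0.007 0.012] med [ 0.1307 -0.0016  0.0142]
shift [ 0.0016 -0.0047  0.0678] turn [-0.002  0.003 -0.001]
top board [[-96.1, -1.2], [-84.2, -0.5], [-84.5, -0.6], [-84.2, -0.5], [-105.1, -0.7]] 0.0631
top deck [[3.7, 152.1], [3.7, 151.0], [2.4, 151.3], [4.1, 151.9], [4.5, 150.1]] 0.0572
deck x [-0.0932  0.0949]
board x [-0.0775  0.1024]
scene board [[-96.9, -0.3], [-85.2, 0.9], [-106.9, 0.7], [-94.8, -0.4], [-106.6, 0.3]] 0.0633
scene deck [[-1.2, 154.0], [-0.2, 154.3], [-0.2, 153.7], [-0.2, 154.0], [-0.0, 152.9]] 0.0573
deck x [-0.0898  0.1002]
board x [-0.0766  0.1022]
```

Call:
step_arm(steps=[{"jaw":0,"tx":0.002,"ty":-0.004,"tz":0.02,"ax":0,"ay":0.003,"az":0},{"jaw":0,"tx":0.002,"ty":-0.004,"tz":0.04,"ax":0,"ay":0.003,"az":0},{"jaw":0,"tx":0.002,"ty":-0.004,"tz":0.06,"ax":0,"ay":0.003,"az":0},{"jaw":0,"tx":0.002,"ty":-0.004,"tz":0.068,"ax":0,"ay":0.003,"az":0},{"jaw":0,"tx":0.002,"ty":-0.004,"tz":0.068,"ax":0,"ay":0.003,"az":0},{"jaw":0,"tx":0.002,"ty":-0.004,"tz":0.068,"ax":0,"ay":0.003,"az":0}])

```text
time: 10.45
tool_pos: [0.5284, -0.2189, 0.0609]
ee_rot: [3.141, -0.003, 0.217]
wrist_force: [-0.3, 0.8, -1.3]
width: 0.0175
```

```bash
sed -i 's/\[.631,-.040,0\]/[.632,-.039,0]/' kin.py; python3 meas.py b6; python3 - <<'E'
from h import *;from kin import *
p,T=sppose(-.14,-.102,.041,0); go(p,T)
E
```

```text
t 10.45 q [-0.4928, 0.2114, 1.5384, 0.0017, 1.3889, 0.8602] p [0.5284, -0.2189, 0.0609] r [3.141, -0.0034, 0.2175] F [-0.3  0.8 -1.3] w 0.0175
top 516
top (array([123.3,  -1.3]), array([126.1,  54. ]), 0.5, 516) tip x [0.0646 0.1847] plane z= [0.012 0.013 0.014] med [ 0.1251 -0.0014  0.0149]
scene 504
scene (array([125.9,  -1.9]), array([131.4,  58.1]), 1.7, 504) tip x [0.0639 0.1898] plane z= [0.009 0.017 0.013] med [ 0.1323 -0.0023  0.014 ]
shift [-0.0003 -0.0511  0.0025] turn [ 0.002 -0.004 -0.002]
```

Call:
step_arm(steps=[{"jaw":0,"tx":0,"ty":-0.002,"tz":0.003,"ax":0,"ay":-0.003,"az":0},{"jaw":0,"tx":0,"ty":-0.01,"tz":0.003,"ax":0,"ay":-0.003,"az":0},{"jaw":0,"tx":0,"ty":-0.02,"tz":0.003,"ax":0,"ay":-0.003,"az":0},{"jaw":0,"tx":0,"ty":-0.03,"tz":0.003,"ax":0,"ay":-0.003,"az":0},{"jaw":0,"tx":0,"ty":-0.04,"tz":0.003,"ax":0,"ay":-0.003,"az":0},{"jaw":0,"tx":0,"ty":-0.048,"tz":0.003,"ax":0,"ay":-0.003,"az":0},{"jaw":0,"tx":0,"ty":-0.05,"tz":0.003,"ax":0,"ay":-0.003,"az":0},{"jaw":0,"tx":0,"ty":-0.05,"tz":0.003,"ax":0,"ay":-0.003,"az":0}])

```text
time: 11.35
tool_pos: [0.5182, -0.1696, 0.0585]
ee_rot: [3.14, -0.002, 0.219]
wrist_force: [0.1, -0.0, -0.1]
width: 0.0183
```

```bash
python3 - <<'E'
from h import *;from kin import *
st()
im,d,w=snap('scene','s7')
cv2.imwrite('pics/s7c.png',cv2.resize(im[100:290,170:400,::-1],None,fx=2.6,fy=2.6,interpolation=cv2.INTER_CUBIC))
o=get_obs(); A=rot(o['ee_rot']); P0=o['tool_pos']
for t in range(0,61,6):
    p,T=sppose(*arc(np.radians(t),np.radians(t),r=.1)); print(t,np.round(A.T@(p-P0),3),np.round(R.from_matrix(A.T@T).as_rotvec(),3))
E
```

```text
t 11.35 q [-0.42, 0.1574, 1.6067, -0.0005, 1.3752, 0.9323] p [0.5182, -0.1696, 0.0585] r [3.1398, -0.0015, 0.2187] F [ 0.1 -0.  -0.1] w 0.0183
0 [-0.    -0.003 -0.006] [ 0.002 -0.002 -0.002]
6 [-0.    -0.004 -0.016] [-0.103 -0.002 -0.002]
12 [-0.    -0.006 -0.026] [-0.208 -0.001 -0.002]
18 [-0.    -0.01  -0.036] [-0.312 -0.001 -0.002]
24 [-0.    -0.014 -0.045] [-0.417 -0.001 -0.002]
30 [-0.    -0.019 -0.054] [-0.522 -0.001 -0.002]
36 [-0.    -0.025 -0.062] [-0.626 -0.001 -0.002]
42 [-0.    -0.031 -0.069] [-0.731 -0.001 -0.002]
48 [-0.    -0.038 -0.076] [-0.836 -0.001 -0.002]
54 [-0.    -0.045 -0.081] [-0.941 -0.001 -0.002]
60 [-0.    -0.053 -0.085] [-1.045e+00 -1.000e-03 -2.000e-03]
```

View pics/s7c.png

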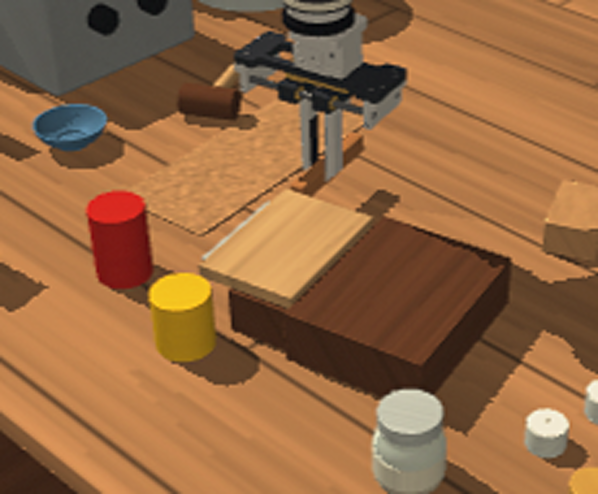

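The blade is under the overhang; only a sliver shows at crop (245,225), and the force reads about zero. I'll start the roll.

Call:
step_arm(steps=[{"jaw":0,"tx":0,"ty":0.001,"tz":-0.006,"ax":0,"ay":0,"az":0},{"jaw":0,"tx":0,"ty":0,"tz":-0.011,"ax":-0.05,"ay":0,"az":0},{"jaw":0,"tx":0,"ty":-0.001,"tz":-0.016,"ax":-0.1,"ay":0,"az":0},{"jaw":0,"tx":0,"ty":-0.003,"tz":-0.021,"ax":-0.15,"ay":0,"az":0},{"jaw":0,"tx":0,"ty":-0.004,"tz":-0.026,"ax":-0.2,"ay":0,"az":0},{"jaw":0,"tx":0,"ty":-0.006,"tz":-0.031,"ax":-0.26,"ay":0,"az":0},{"jaw":0,"tx":0,"ty":-0.008,"tz":-0.036,"ax":-0.31,"ay":0,"az":0},{"jaw":0,"tx":0,"ty":-0.008,"tz":-0.036,"ax":-0.31,"ay":0,"az":0}])

```text
time: 12.2
tool_pos: [0.5163, -0.1612, 0.095]
ee_rot: [2.83, -0.002, 0.22]
wrist_force: [0.1, -0.0, -2.5]
width: 0.0176
```

```bash
cat > bd.py <<'E'
from h import *;from kin import *
def board(tag):
    st(); im,d,w=snap('scene',tag); hsv=cv2.cvtColor(im,cv2.COLOR_RGB2HSV); s=(w-S0)@E_('z',SY)
    X,Y,Z=s[...,0],s[...,1],s[...,2]
    m=(abs(X)<.08)&(Y<.13)&(Y>-.13)&(Z>.06)&(Z<.18)&(hsv[...,2]>110)&(hsv[...,0]>8)&(hsv[...,0]<30)&(hsv[...,1]>60)
    P=s[m]; P=P[~np.isnan(P[:,0])]
    if len(P)<50: print('few',len(P)); return
    c=np.median(P,0); P=P[np.linalg.norm(P-c,axis=1)<.1]; c=P.mean(0); n=np.linalg.svd(P-c,full_matrices=False)[2][2]; n*=np.sign(n[2]+1e-9)
    print('board pts',len(P),'c',np.round(c,3),'n',np.round(n,3),'tilt',round(np.degrees(np.arctan2(n[1],n[2])),1),'y',np.round(np.percentile(P[:,1],[1,99]),3),'z',np.round(np.percentile(P[:,2],[1,99]),3))
    o=get_obs(); A=rot(o['ee_rot']); sp=E_('z',SY).T@(o['tool_pos']-A@[0,0,-.018]-S0) 
    print('blade ctr stand',np.round(sp,3),'roll',np.round(np.degrees(R.from_matrix(E_('z',SY).T@A@E_('x',np.pi)).as_rotvec()),1))
def plan(th,phi,r=.1):
    o=get_obs(); A=rot(o['ee_rot']); p,T=sppose(*arc(np.radians(th),np.radians(phi),r=r)); print(th,phi,np.round(A.T@(p-o['tool_pos']),3),np.round(R.from_matrix(A.T@T).as_rotvec(),3))
E
python3 -c "
from bd import *
board('f1')
for t in (24,30,36,42): plan(t,t)
im=cv2.imread('pics/f1.png');cv2.imwrite('pics/f1c.png',cv2.resize(im[100:290,170:400],None,fx=2.6,fy=2.6))"
```

```text
t 12.2 q [-0.2328, 0.0362, 1.6971, -0.2915, 1.279, 1.1847] p [0.5163, -0.1612, 0.095] r [2.8298, -0.0015, 0.2198] F [ 0.1 -0.  -2.5] w 0.0176
board pts 1822 c [ 0.006 -0.047  0.081] n [0.034 0.294 0.955] tilt 17.1 y [-0.108  0.004] z [0.062 0.099]
blade ctr stand [-0.139 -0.1    0.078] roll [-17.8  -0.1  -0.1]
24 24 [-0.    -0.002 -0.01 ] [-0.108 -0.001 -0.001]
30 30 [-0.    -0.005 -0.02 ] [-0.213 -0.001 -0.001]
36 36 [-0.    -0.008 -0.03 ] [-0.317 -0.001 -0.001]
42 42 [-0.    -0.011 -0.038] [-0.422 -0.001 -0.001]
```

View pics/f1c.png

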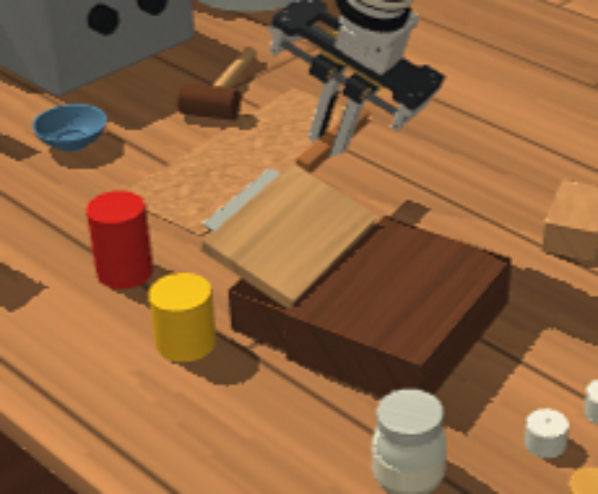

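The board is tilting with the blade at 17°, and I carry on.

Call:
step_arm(steps=[{"jaw":0,"tx":0,"ty":-0.001,"tz":-0.005,"ax":-0.05,"ay":0,"az":0},{"jaw":0,"tx":0,"ty":-0.002,"tz":-0.01,"ax":-0.11,"ay":0,"az":0},{"jaw":0,"tx":0,"ty":-0.003,"tz":-0.015,"ax":-0.16,"ay":0,"az":0},{"jaw":0,"tx":0,"ty":-0.005,"tz":-0.02,"ax":-0.21,"ay":0,"az":0},{"jaw":0,"tx":0,"ty":-0.006,"tz":-0.025,"ax":-0.26,"ay":0,"az":0},{"jaw":0,"tx":0,"ty":-0.008,"tz":-0.03,"ax":-0.32,"ay":0,"az":0},{"jaw":0,"tx":0,"ty":-0.011,"tz":-0.038,"ax":-0.42,"ay":0,"az":0},{"jaw":0,"tx":0,"ty":-0.011,"tz":-0.038,"ax":-0.42,"ay":0,"az":0}])

```text
time: 13.05
tool_pos: [0.5111, -0.1388, 0.1259]
ee_rot: [2.413, 0.002, 0.221]
wrist_force: [0.1, -0.8, -1.9]
width: 0.0179
```

```bash
python3 -c "
from bd import *
board('f2')
for t in (48,54,57): plan(t,t)
for t in (60,66,72,78,84,90,96,102): plan(t,57)
"
```

```text
t 13.05 q [0.059, 0.0127, 1.8058, -0.7563, 1.2808, 1.6183] p [0.5111, -0.1388, 0.1259] r [2.4126, 0.0017, 0.2213] F [ 0.1 -0.8 -1.9] w 0.0179
board pts 1941 c [ 0.006 -0.036  0.098] n [0.043 0.641 0.766] tilt 39.9 y [-0.085  0.005] z [0.062 0.132]
blade ctr stand [-0.14  -0.084  0.113] roll [-41.7   0.    0. ]
48 48 [-0.    0.   -0.01] [-0.11   0.     0.001]
54 54 [-0.    -0.001 -0.019] [-0.214  0.     0.001]
57 57 [-0.    -0.003 -0.023] [-0.267  0.     0.001]
60 57 [-0.    -0.004 -0.028] [-0.267  0.     0.001]
66 57 [-0.    -0.007 -0.037] [-0.267  0.     0.001]
72 57 [-0.    -0.012 -0.046] [-0.267  0.     0.001]
78 57 [-0.    -0.017 -0.055] [-0.267  0.     0.001]
84 57 [-0.    -0.024 -0.063] [-0.267  0.     0.001]
90 57 [-0.    -0.031 -0.07 ] [-0.267  0.     0.001]
96 57 [-0.    -0.039 -0.077] [-0.267  0.     0.001]
102 57 [-0.    -0.048 -0.082] [-0.267  0.     0.001]
```

Call:
step_arm(steps=[{"jaw":0,"tx":0,"ty":0,"tz":-0.005,"ax":-0.05,"ay":0,"az":0},{"jaw":0,"tx":0,"ty":0,"tz":-0.01,"ax":-0.11,"ay":0,"az":0},{"jaw":0,"tx":0,"ty":-0.001,"tz":-0.015,"ax":-0.16,"ay":0,"az":0},{"jaw":0,"tx":0,"ty":-0.001,"tz":-0.019,"ax":-0.21,"ay":0,"az":0},{"jaw":0,"tx":0,"ty":-0.003,"tz":-0.023,"ax":-0.26,"ay":0,"az":0},{"jaw":0,"tx":0,"ty":-0.005,"tz":-0.03,"ax":-0.26,"ay":0,"az":0},{"jaw":0,"tx":0,"ty":-0.007,"tz":-0.037,"ax":-0.26,"ay":0,"az":0},{"jaw":0,"tx":0,"ty":-0.007,"tz":-0.037,"ax":-0.26,"ay":0,"az":0}])

```text
time: 13.9
tool_pos: [0.5058, -0.1101, 0.1507]
ee_rot: [2.155, -0.002, 0.22]
wrist_force: [0.7, -0.3, -1.0]
width: 0.0175
```

```bash
python3 -c "
from bd import *
board('f3')
im=cv2.imread('pics/f3.png');cv2.imwrite('pics/f3c.png',cv2.resize(im[100:290,170:400],None,fx=2.6,fy=2.6))
for t in (66,72,78,84,90,96,102,108): plan(t,56)
"
```

```text
t 13.9 q [0.2442, 0.0725, 1.8362, -1.0075, 1.4051, 1.8698] p [0.5058, -0.1101, 0.1507] r [2.155, -0.0019, 0.2202] F [ 0.7 -0.3 -1. ] w 0.0175
board pts 1800 c [ 0.005 -0.019  0.112] n [0.034 0.889 0.456] tilt 62.8 y [-0.057  0.007] z [0.062 0.157]
blade ctr stand [-0.139 -0.057  0.141] roll [-56.5  -0.1  -0. ]
66 56 [-0.001 -0.001  0.   ] [ 0.009 -0.001 -0.001]
72 56 [-0.001 -0.003 -0.01 ] [ 0.009 -0.001 -0.001]
78 56 [-0.001 -0.006 -0.019] [ 0.009 -0.001 -0.001]
84 56 [-0.001 -0.01  -0.029] [ 0.009 -0.001 -0.001]
90 56 [-0.001 -0.016 -0.038] [ 0.009 -0.001 -0.001]
96 56 [-0.001 -0.022 -0.046] [ 0.009 -0.001 -0.001]
102 56 [-0.001 -0.029 -0.054] [ 0.009 -0.001 -0.001]
108 56 [-0.001 -0.037 -0.061] [ 0.009 -0.001 -0.001]
```

View pics/f3c.png

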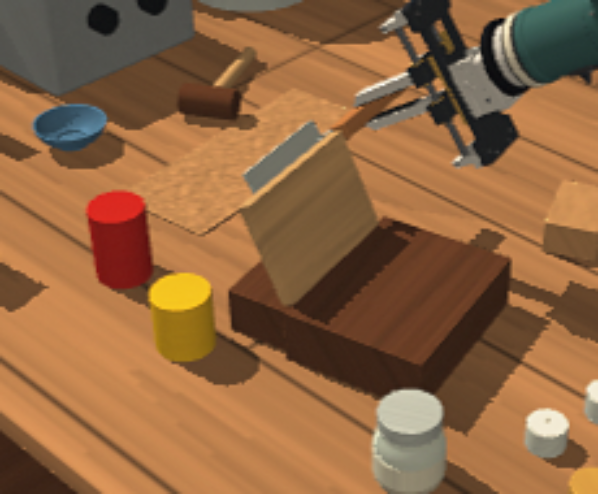

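```bash
python3 - <<'E'
from h import *;from kin import *
g,_=fit(); o=get_obs(); q=o['joint_positions']; A=rot(o['ee_rot']); E=E_('z',SY)
for d in (.02,.04,.05,.06,.07):
  for ph in (0,-.05):
    p=o['tool_pos']+E@[0,d,0]; q2,e=ik(p,A@E_('x',-ph),g,q); print(d,ph,np.round(q2,2),round(e,4),np.round(A.T@(p-o['tool_pos']),3))
E
```

```text
0.02 0 [ 0.29  0.08  1.83 -1.    1.44  1.89] 0.0 [ 0.    -0.011 -0.017]
0.02 -0.05 [ 0.27  0.06  1.82 -0.95  1.42  1.85] 0.0 [ 0.    -0.011 -0.017]
0.04 0 [ 0.33  0.09  1.82 -0.99  1.47  1.91] 0.0 [ 0.    -0.022 -0.033]
0.04 -0.05 [ 0.31  0.07  1.81 -0.94  1.46  1.87] 0.0 [ 0.    -0.022 -0.033]
0.05 0 [ 0.35  0.09  1.81 -0.98  1.49  1.92] 0.0 [ 0.    -0.028 -0.042]
0.05 -0.05 [ 0.33  0.07  1.81 -0.94  1.47  1.88] 0.0 [ 0.    -0.028 -0.042]
0.06 0 [ 0.37  0.1   1.81 -0.97  1.51  1.93] 0.0 [ 0.    -0.033 -0.05 ]
0.06 -0.05 [ 0.35  0.08  1.8  -0.93  1.49  1.89] 0.0 [ 0.    -0.033 -0.05 ]
0.07 0 [ 0.39  0.1   1.8  -0.97  1.52  1.94] 0.0 [ 0.    -0.039 -0.058]
0.07 -0.05 [ 0.37  0.08  1.8  -0.92  1.51  1.91] 0.0 [ 0.    -0.039 -0.058]
```

Call:
step_arm(steps=[{"jaw":0,"tx":0,"ty":-0.003,"tz":-0.004,"ax":0,"ay":0,"az":0},{"jaw":0,"tx":0,"ty":-0.006,"tz":-0.008,"ax":0,"ay":0,"az":0},{"jaw":0,"tx":0,"ty":-0.008,"tz":-0.012,"ax":0,"ay":0,"az":0},{"jaw":0,"tx":0,"ty":-0.011,"tz":-0.017,"ax":0,"ay":0,"az":0},{"jaw":0,"tx":0,"ty":-0.014,"tz":-0.021,"ax":0,"ay":0,"az":0},{"jaw":0,"tx":0,"ty":-0.017,"tz":-0.025,"ax":0,"ay":0,"az":0},{"jaw":0,"tx":0,"ty":-0.02,"tz":-0.029,"ax":0,"ay":0,"az":0},{"jaw":0,"tx":0,"ty":-0.02,"tz":-0.029,"ax":0,"ay":0,"az":0}])

```text
time: 14.75
tool_pos: [0.498, -0.0752, 0.1495]
ee_rot: [2.155, -0.001, 0.221]
wrist_force: [0.1, -0.0, -1.4]
width: 0.0177
```

```bash
python3 -c "
from bd import *
board('f4')"
```

```text
t 14.75 q [0.3196, 0.0874, 1.8228, -0.9881, 1.4635, 1.9089] p [0.498, -0.0752, 0.1495] r [2.155, -0.0013, 0.2213] F [ 0.1 -0.  -1.4] w 0.0177
board pts 297 c [-0.001  0.021  0.158] n [-0.062 -0.576  0.815] tilt -35.2 y [-0.031  0.034] z [0.106 0.167]
blade ctr stand [-0.139 -0.021  0.14 ] roll [-56.5  -0.1   0. ]
```

```bash
python3 -c "
import cv2
im=cv2.imread('pics/f4.png');cv2.imwrite('pics/f4c.png',cv2.resize(im[100:290,170:400],None,fx=2.6,fy=2.6))"
```

```text
(no output)
```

View pics/f4c.png

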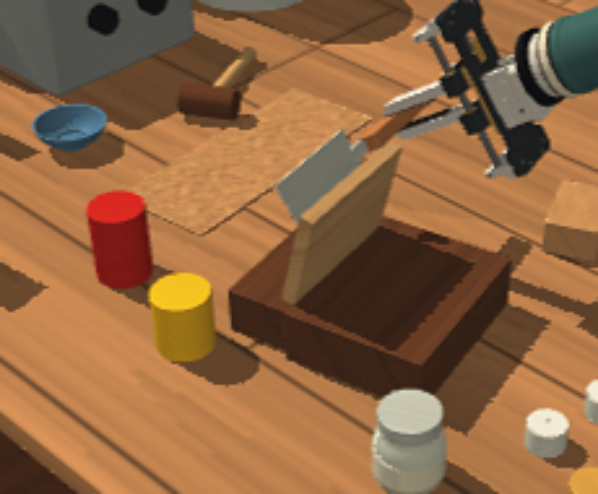

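The board stands near vertical, its edge running from crop (290,297) to (300,215), with the blade behind it. I push it over slowly.

Call:
step_arm(steps=[{"jaw":0,"tx":0,"ty":-0.002,"tz":-0.003,"ax":0,"ay":0,"az":0},{"jaw":0,"tx":0,"ty":-0.004,"tz":-0.006,"ax":0,"ay":0,"az":0},{"jaw":0,"tx":0,"ty":-0.006,"tz":-0.009,"ax":0,"ay":0,"az":0},{"jaw":0,"tx":0,"ty":-0.008,"tz":-0.012,"ax":0,"ay":0,"az":0},{"jaw":0,"tx":0,"ty":-0.01,"tz":-0.015,"ax":0,"ay":0,"az":0},{"jaw":0,"tx":0,"ty":-0.012,"tz":-0.018,"ax":0,"ay":0,"az":0},{"jaw":0,"tx":0,"ty":-0.012,"tz":-0.018,"ax":0,"ay":0,"az":0},{"jaw":0,"tx":0,"ty":-0.012,"tz":-0.018,"ax":0,"ay":0,"az":0}])

```text
time: 15.6
tool_pos: [0.4933, -0.0542, 0.1496]
ee_rot: [2.155, -0.001, 0.221]
wrist_force: [-0.3, 0.2, -1.0]
width: 0.0176
```

```bash
python3 -c "
from bd import *
board('f5')"
```

```text
t 15.6 q [0.3642, 0.0983, 1.811, -0.9757, 1.499, 1.9317] p [0.4933, -0.0542, 0.1496] r [2.1547, -0.0014, 0.2213] F [-0.3  0.2 -1. ] w 0.0176
board pts 1493 c [0.002 0.063 0.068] n [0.006 0.009 1.   ] tilt 0.5 y [0.01  0.118] z [0.061 0.075]
blade ctr stand [-0.139  0.     0.14 ] roll [-56.5  -0.1   0. ]
```

```bash
python3 -c "
from h import *
go([.44,-.30,.20],[np.pi,0,.105])"
```

```text
shift [-0.1058  0.1679  0.1623] turn [ 0.986 -0.058  0.106]
```

Call:
step_arm(steps=[{"jaw":0,"tx":-0.013,"ty":0.021,"tz":0.02,"ax":0,"ay":0,"az":0},{"jaw":0,"tx":-0.026,"ty":0.042,"tz":0.04,"ax":0.13,"ay":0,"az":0},{"jaw":0,"tx":-0.04,"ty":0.063,"tz":0.061,"ax":0.27,"ay":-0.01,"az":0.02},{"jaw":0,"tx":-0.053,"ty":0.084,"tz":0.081,"ax":0.4,"ay":-0.02,"az":0.04},{"jaw":0,"tx":-0.066,"ty":0.105,"tz":0.101,"ax":0.54,"ay":-0.03,"az":0.06},{"jaw":0,"tx":-0.08,"ty":0.126,"tz":0.122,"ax":0.68,"ay":-0.04,"az":0.08},{"jaw":0,"tx":-0.093,"ty":0.147,"tz":0.142,"ax":0.82,"ay":-0.05,"az":0.1},{"jaw":0,"tx":-0.106,"ty":0.168,"tz":0.162,"ax":0.95,"ay":-0.058,"az":0.106}])

```text
time: 16.45
tool_pos: [0.4388, -0.3019, 0.2025]
ee_rot: [3.108, -0.005, 0.103]
wrist_force: [1.6, 0.3, -1.5]
width: 0.0174
```

```bash
python3 meas.py b8; python3 - <<'E'
from h import *; from kin import *
for c in('top','scene'):
    im,d,w=snap(c,c+'9'); hsv=cv2.cvtColor(im,cv2.COLOR_RGB2HSV); r=silhouettes(c,'mat')
    for k in r: print(c,k['confidence'],rect(w[k['pixels']&(w[...,2]<.01)]))
go([.44,-.320,.05],[np.pi,0,.105])
E
```

```text
t 16.45 q [-0.6965, 0.0317, 1.4511, -0.0196, 1.6315, 0.7695] p [0.4388, -0.3019, 0.2025] r [3.1084, -0.005, 0.1034] F [ 1.6  0.3 -1.5] w 0.0174
top 644
top (array([123.6,  -1.1]), array([123.8,  54.3]), 0.7, 644) tip x [0.0655 0.1841] plane z= [0.014 0.024 0.013] med [ 0.1265 -0.0007  0.015 ]
scene 412
scene (array([124. ,   8.5]), array([126.8,  56.7]), 3.0, 412) tip x [0.0646 0.1851] plane z= [0.022 0.011 0.014] med [0.1272 0.0085 0.0174]
top 0.91 (array([ 492.2, -313.6]), array([323.4, 129.9]), 6.2, 1498)
top 0.41 (array([ 621. , -499.1]), array([54.4, 57.1]), 60.6, 143)
scene 0.84 (array([ 492.4, -317.1]), array([335.5, 145.6]), 5.7, 2302)
scene 0.29 (array([ 326.7, -571.2]), array([ 16.1, 179.2]), 86.4, 5)
scene 0.19 (array([ 592.5, -526.1]), array([135.4,  67.3]), 60.5, 96)
shift [-0.0019  0.0158  0.1504] turn [ 0.035 -0.001  0.001]
```

Call:
step_arm(steps=[{"jaw":0,"tx":0,"ty":0.005,"tz":0.03,"ax":0.035,"ay":0,"az":0},{"jaw":0,"tx":-0.001,"ty":0.01,"tz":0.06,"ax":0.035,"ay":0,"az":0},{"jaw":0,"tx":-0.002,"ty":0.016,"tz":0.09,"ax":0.035,"ay":0,"az":0},{"jaw":0,"tx":-0.002,"ty":0.016,"tz":0.12,"ax":0.035,"ay":0,"az":0},{"jaw":0,"tx":-0.002,"ty":0.016,"tz":0.15,"ax":0.035,"ay":0,"az":0},{"jaw":0,"tx":-0.002,"ty":0.016,"tz":0.165,"ax":0.035,"ay":0,"az":0},{"jaw":0,"tx":-0.002,"ty":0.016,"tz":0.174,"ax":0.035,"ay":0,"az":0},{"jaw":0,"tx":-0.002,"ty":0.016,"tz":0.178,"ax":0.035,"ay":0,"az":0}])

```text
time: 17.55
tool_pos: [0.4405, -0.3202, 0.0224]
ee_rot: [3.141, -0.001, 0.108]
wrist_force: [-0.1, 0.3, -0.8]
width: 0.0174
```

```bash
python3 -c "
from h import *
st();go([.44,-.320,.02],[np.pi,0,.105])"
```

```text
t 17.55 q [-0.7331, 0.1913, 1.6451, 0.0007, 1.304, 0.7298] p [0.4405, -0.3202, 0.0224] r [3.1411, -0.0013, 0.1076] F [-0.1  0.3 -0.8] w 0.0174
shift [-0.0005 -0.0003  0.0024] turn [ 0.    -0.001  0.003]
```

Call:
step_arm(steps=[{"jaw":0,"tx":0,"ty":0,"tz":0.002,"ax":0,"ay":0,"az":0},{"jaw":0,"tx":0,"ty":0,"tz":0.002,"ax":0,"ay":0,"az":0},{"jaw":0.6,"tx":0,"ty":0,"tz":0.002,"ax":0,"ay":0,"az":0},{"jaw":0.6,"tx":0,"ty":0,"tz":0.002,"ax":0,"ay":0,"az":0},{"jaw":0.6,"tx":0,"ty":0,"tz":0.002,"ax":0,"ay":0,"az":0},{"jaw":0.6,"tx":0,"ty":0,"tz":0.002,"ax":0,"ay":0,"az":0},{"jaw":0.6,"tx":0,"ty":0,"tz":0.002,"ax":0,"ay":0,"az":0},{"jaw":0.6,"tx":0,"ty":0,"tz":0.002,"ax":0,"ay":0,"az":0}])

```text
time: 18.35
tool_pos: [0.4405, -0.3202, 0.0204]
ee_rot: [3.141, -0.001, 0.108]
wrist_force: [-0.1, 0.2, 0.0]
width: 0.0559
```

Call:
step_arm(steps=[{"jaw":0.6,"tx":0,"ty":0,"tz":-0.03,"ax":0,"ay":0,"az":0},{"jaw":0.6,"tx":0,"ty":0,"tz":-0.07,"ax":0,"ay":0,"az":0},{"jaw":0.6,"tx":0,"ty":0,"tz":-0.11,"ax":0,"ay":0,"az":0},{"jaw":0.6,"tx":0,"ty":0,"tz":-0.15,"ax":0,"ay":0,"az":0},{"jaw":0.6,"tx":0,"ty":0,"tz":-0.18,"ax":0,"ay":0,"az":0}])

```text
time: 18.85
tool_pos: [0.4407, -0.3206, 0.2036]
ee_rot: [3.139, -0.004, 0.108]
wrist_force: [-0.0, -0.1, -0.8]
width: 0.0563
```

```bash
cat > look.py <<'E'
from h import *; from kin import *; import sys
tag=sys.argv[1]; st()
for c in('top','scene'):
    im,d,w=snap(c,c+tag); hsv=cv2.cvtColor(im,cv2.COLOR_RGB2HSV)
    print(c); [print('  c',k[0],k[1][:2],k[2]) for k in candles(im,w) if k[0][1]>-.2 and k[0][0]<.74]
    s=(w-S0)@E_('z',SY); X,Y,Z=s[...,0],s[...,1],s[...,2]
    m=(abs(X)<.11)&(Y>-.03)&(Y<.17)&(Z>.0645)&(Z<.08)&(hsv[...,2]>100)
    print(' board',rect(w[big(m)]),np.round(np.nanmedian(w[m][:,2]),4))
    # pockets: floor lower than top face
    o=(abs(X)<.085)&(Y>.0)&(Y<.13)&(hsv[...,1]>50)
    f=o&(Z<.0685)&(Z>.060)&(hsv[...,2]>60)
    n,l,stt,cen=cv2.connectedComponentsWithStats(f.astype(np.uint8))
    for i in range(1,n):
        if stt[i,4]>25: p=w[l==i]; print('  pk',np.round((p[:,:2].min(0)+p[:,:2].max(0))/2,4),np.round(p[:,:2].mean(0),4),stt[i,4],np.round(np.ptp(p[:,:2],axis=0),3),np.round(np.median(p[:,2]),4))
E
python3 look.py a; python3 -c "
import cv2
a=cv2.imread('pics/topa.png');cv2.imwrite('pics/va.png',cv2.resize(a[130:270,180:430],None,fx=3.2,fy=3.2,interpolation=cv2.INTER_CUBIC))"
```

```text
t 18.85 q [-0.7335, 0.0745, 1.4038, 0.0008, 1.6586, 0.7299] p [0.4407, -0.3206, 0.2036] r [3.1386, -0.0037, 0.1075] F [-0.  -0.1 -0.8] w 0.0563
top
  c [0.6462 0.2391 0.0261] [237, 176] [0.033 0.033]
  c [0.5765 0.2556 0.0266] [232, 195] [0.036 0.033]
  c [0.5122 0.4188 0.0265] [185, 213] [0.035 0.036]
  c [0.4296 0.3012 0.0267] [218, 237] [0.032 0.036]
  c [0.4331 0.2267 0.0267] [239, 236] [0.032 0.036]
 board (array([617.8,  20.3]), array([158.1, 108.4]), 10.6, 788) 0.0704
  pk [0.6729 0.0017] [0.6758 0.0071] 109 [0.043 0.049] 0.064
  pk [0.6152 0.0275] [0.6069 0.034 ] 445 [0.143 0.115] 0.0639
  pk [0.6254 0.0015] [ 6.26e-01 -6.00e-04] 99 [0.045 0.042] 0.0637
scene
  c [ 0.0497 -0.0127  0.086 ] [421, 112] [0.038 0.076]
  c [0.4358 0.2286 0.0258] [418, 214] [0.04  0.034]
  c [0.4324 0.3003 0.026 ] [443, 225] [0.038 0.037]
  c [0.5796 0.2577 0.0259] [396, 246] [0.038 0.034]
  c [0.65   0.2403 0.0259] [373, 257] [0.035 0.036]
  c [0.5149 0.4191 0.0258] [469, 264] [0.038 0.036]
 board (array([623.1,  27.1]), array([163.9, 107.2]), 9.8, 1085) 0.0705
  pk [ 0.5748 -0.0139] [ 0.5732 -0.015 ] 103 [0.036 0.038] 0.0636
  pk [0.5635 0.0364] [0.5627 0.0349] 110 [0.035 0.037] 0.0638
  pk [ 0.6238 -0.0008] [ 0.6228 -0.0049] 110 [0.034 0.045] 0.0638
  pk [0.6138 0.0449] [0.6127 0.0442] 125 [0.039 0.036] 0.0637
  pk [0.6262 0.0807] [0.6282 0.0802] 72 [0.122 0.024] 0.0644
  pk [0.6727 0.0048] [0.6718 0.004 ] 129 [0.039 0.037] 0.0637
  pk [0.6641 0.0546] [0.6625 0.0533] 136 [0.04  0.041] 0.0638
  pk [0.7054 0.0104] [0.7056 0.0097] 44 [0.015 0.051] 0.0645
```

View pics/va.png

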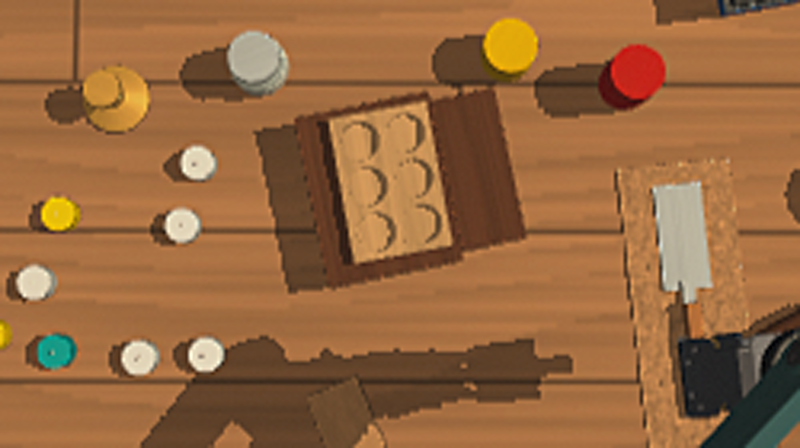

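The top crop (×3.2) shows the board flat on the deck with its six pockets at (340–450, 110–255), and the spatula back on the mat. The white candles are at (198,162), (182,225), (35,283), (138,357) and (205,355). The second of these was knocked about 35 mm since the first picture. The yellow and turquoise ones stay. For the candles I'll set the jaws on the pocket grid's diagonal so the fingers clear neighbouring candles.

```bash
python3 -c "
from h import *
go([.4345,.2277,.12],[np.pi,0,.969])"
```

```text
shift [ 0.0505 -0.5481  0.0822] turn [ 0.012 -0.005 -0.861]
```

Call:
step_arm(steps=[{"jaw":0.7,"tx":0.004,"ty":-0.045,"tz":0,"ax":0.012,"ay":-0.005,"az":-0.07},{"jaw":0.7,"tx":0.008,"ty":-0.09,"tz":0,"ax":0.012,"ay":-0.005,"az":-0.14},{"jaw":0.7,"tx":0.012,"ty":-0.135,"tz":0,"ax":0.012,"ay":-0.005,"az":-0.21},{"jaw":0.7,"tx":0.016,"ty":-0.18,"tz":0,"ax":0.012,"ay":-0.005,"az":-0.28},{"jaw":0.7,"tx":0.02,"ty":-0.225,"tz":0,"ax":0.012,"ay":-0.005,"az":-0.35},{"jaw":0.7,"tx":0.025,"ty":-0.27,"tz":0,"ax":0.012,"ay":-0.005,"az":-0.42},{"jaw":0.7,"tx":0.03,"ty":-0.315,"tz":0,"ax":0.012,"ay":-0.005,"az":-0.49},{"jaw":0.7,"tx":0.034,"ty":-0.36,"tz":0,"ax":0.012,"ay":-0.005,"az":-0.56}])

```text
time: 19.75
tool_pos: [0.4365, 0.0413, 0.2022]
ee_rot: [-3.14, -0.0, 0.67]
wrist_force: [1.3, 0.7, -0.9]
width: 0.0657
```

```bash
python3 -c "
from h import *
go([.4345,.2277,.10],[np.pi,0,.969])"
```

```text
shift [ 0.1142 -0.1472  0.1025] turn [-0.002 -0.    -0.299]
```

Call:
step_arm(steps=[{"jaw":0.7,"tx":0.024,"ty":-0.03,"tz":0,"ax":0,"ay":0,"az":-0.1},{"jaw":0.7,"tx":0.048,"ty":-0.06,"tz":0,"ax":0,"ay":0,"az":-0.2},{"jaw":0.7,"tx":0.072,"ty":-0.09,"tz":0,"ax":0,"ay":0,"az":-0.299},{"jaw":0.7,"tx":0.096,"ty":-0.12,"tz":0.02,"ax":0,"ay":0,"az":-0.299},{"jaw":0.7,"tx":0.114,"ty":-0.147,"tz":0.05,"ax":0,"ay":0,"az":-0.299},{"jaw":0.7,"tx":0.114,"ty":-0.147,"tz":0.08,"ax":0,"ay":0,"az":-0.299},{"jaw":0.7,"tx":0.114,"ty":-0.147,"tz":0.1,"ax":0,"ay":0,"az":-0.299},{"jaw":0.7,"tx":0.114,"ty":-0.147,"tz":0.102,"ax":0,"ay":0,"az":-0.299}])

```text
time: 20.55
tool_pos: [0.4312, 0.2266, 0.0955]
ee_rot: [-3.135, 0.007, 0.97]
wrist_force: [-0.1, -0.9, -0.2]
width: 0.0658
```

```bash
python3 -c "
from h import *
st();go([.4345,.2277,.021],[np.pi,0,.969])"
```

```text
t 20.55 q [0.3663, 0.0095, 1.689, 0.0015, 1.4532, 0.9669] p [0.4312, 0.2266, 0.0955] r [-3.1347, 0.0074, 0.97] F [-0.1 -0.9 -0.2] w 0.0658
shift [0.0034 0.0026 0.0744] turn [-0.007  0.007  0.001]
```

Call:
step_arm(steps=[{"jaw":0.7,"tx":0.003,"ty":0.002,"tz":0.03,"ax":-0.007,"ay":0.007,"az":0},{"jaw":0.7,"tx":0.003,"ty":0.002,"tz":0.06,"ax":-0.007,"ay":0.007,"az":0},{"jaw":0.7,"tx":0.003,"ty":0.002,"tz":0.074,"ax":-0.007,"ay":0.007,"az":0},{"jaw":0.7,"tx":0.003,"ty":0.002,"tz":0.074,"ax":-0.007,"ay":0.007,"az":0}])

```text
time: 20.95
tool_pos: [0.4323, 0.227, 0.0196]
ee_rot: [-3.139, 0.004, 0.97]
wrist_force: [1.3, -0.5, -0.0]
width: 0.066
```

Call:
step_arm(steps=[{"jaw":0.3,"tx":0,"ty":0,"tz":0,"ax":0,"ay":0,"az":0},{"jaw":0.3,"tx":0,"ty":0,"tz":0,"ax":0,"ay":0,"az":0},{"jaw":0.3,"tx":0,"ty":0,"tz":0,"ax":0,"ay":0,"az":0},{"jaw":0.3,"tx":0,"ty":0,"tz":0,"ax":0,"ay":0,"az":0},{"jaw":0.3,"tx":0,"ty":0,"tz":0,"ax":0,"ay":0,"az":0},{"jaw":0.3,"tx":0,"ty":0,"tz":0,"ax":0,"ay":0,"az":0}])

```text
time: 21.55
tool_pos: [0.4333, 0.2272, 0.0209]
ee_rot: [-3.141, 0.002, 0.97]
wrist_force: [-0.5, -0.8, 5.3]
width: 0.0373
```

```bash
python3 -c "
from h import *
st()
for c in('top','scene'):
    im,d,w=snap(c,c+'g'); print(c); [print('  c',k[0],k[1],k[2]) for k in candles(im,w) if k[0][1]>-.2 and k[0][0]<.74]"
```

```text
t 21.55 q [0.3674, 0.0785, 1.7762, -0.0005, 1.2891, 0.9688] p [0.4333, 0.2272, 0.0209] r [-3.1407, 0.0021, 0.9695] F [-0.5 -0.8  5.3] w 0.0373
top
  c [0.6463 0.2388 0.026 ] [237, 176, 10, 10, 82] [0.033 0.033]
  c [0.5765 0.2557 0.0258] [232, 195, 10, 11, 83] [0.036 0.033]
  c [0.5121 0.4186 0.0269] [185, 213, 11, 11, 89] [0.035 0.036]
scene
  c [0.4896 0.1692 0.1162] [396, 185, 5, 8, 15] [0.017 0.023]
  c [0.5093 0.1964 0.1146] [400, 194, 6, 9, 16] [0.02  0.028]
  c [0.4574 0.2107 0.0552] [414, 201, 4, 20, 45] [0.011 0.014]
  c [0.4361 0.2297 0.0265] [421, 214, 12, 8, 69] [0.041 0.032]
  c [0.5795 0.2573 0.026 ] [396, 246, 15, 10, 128] [0.037 0.037]
  c [0.65   0.2407 0.026 ] [373, 257, 16, 12, 142] [0.036 0.036]
  c [0.5161 0.4188 0.0261] [469, 264, 18, 11, 156] [0.035 0.037]
```

Candle gripped (37 mm). I lift it and carry it to hover over the pocket at about (0.574, -0.013).

Call:
step_arm(steps=[{"jaw":0.3,"tx":0,"ty":0,"tz":-0.03,"ax":0,"ay":0,"az":0},{"jaw":0.3,"tx":0,"ty":0,"tz":-0.06,"ax":0,"ay":0,"az":0},{"jaw":0.3,"tx":0,"ty":0,"tz":-0.1,"ax":0,"ay":0,"az":0},{"jaw":0.3,"tx":0,"ty":0,"tz":-0.12,"ax":0,"ay":0,"az":0}])

```text
time: 22.05
tool_pos: [0.4345, 0.2279, 0.1439]
ee_rot: [3.141, -0.001, 0.97]
wrist_force: [0.2, 0.1, -0.1]
width: 0.0373
```

```bash
python3 -c "
from h import *
st();go([.5741,-.0128,.145],[np.pi,0,.969])"
```

```text
t 22.05 q [0.3677, -0.0221, 1.6214, -0.0002, 1.5406, 0.9688] p [0.4345, 0.2279, 0.1439] r [3.1405, -0.0012, 0.9697] F [ 0.2  0.1 -0.1] w 0.0373
shift [-0.1196  0.2513 -0.0009] turn [ 0.001 -0.001  0.001]
```

Call:
step_arm(steps=[{"jaw":0.3,"tx":-0.02,"ty":0.042,"tz":0,"ax":0,"ay":0,"az":0},{"jaw":0.3,"tx":-0.04,"ty":0.084,"tz":0,"ax":0,"ay":0,"az":0},{"jaw":0.3,"tx":-0.06,"ty":0.126,"tz":0,"ax":0,"ay":0,"az":0},{"jaw":0.3,"tx":-0.08,"ty":0.168,"tz":0,"ax":0,"ay":0,"az":0},{"jaw":0.3,"tx":-0.1,"ty":0.21,"tz":0,"ax":0,"ay":0,"az":0},{"jaw":0.3,"tx":-0.12,"ty":0.251,"tz":0.01,"ax":0,"ay":0,"az":0},{"jaw":0.3,"tx":-0.12,"ty":0.251,"tz":0.03,"ax":0,"ay":0,"az":0},{"jaw":0.3,"tx":-0.12,"ty":0.251,"tz":0.04,"ax":0,"ay":0,"az":0}])

```text
time: 22.85
tool_pos: [0.5726, -0.014, 0.1012]
ee_rot: [-3.138, 0.001, 0.967]
wrist_force: [-1.1, 0.1, -0.7]
width: 0.0373
```

```bash
python3 look.py h1; python3 -c "
from h import *
go([.5741,-.0128,.087],[np.pi,0,.969])
im=cv2.imread('pics/sceneh1.png');cv2.imwrite('pics/vh1.png',cv2.resize(im[150:270,240:390],None,fx=5,fy=5,interpolation=cv2.INTER_CUBIC))"
```

```text
t 22.85 q [-0.1241, 0.1876, 1.4829, 0.001, 1.4744, 0.4793] p [0.5726, -0.014, 0.1012] r [-3.1382, 0.0006, 0.9672] F [-1.1  0.1 -0.7] w 0.0373
top
  c [0.6463 0.2393 0.0253] [237, 176] [0.033 0.033]
  c [0.5852 0.2562 0.0256] [232, 195] [0.018 0.033]
 board (array([637.7,  23.5]), array([117.7, 107.7]), 11.5, 233) 0.0704
  pk [0.6671 0.0609] [0.6711 0.0621] 70 [0.046 0.042] 0.0639
  pk [0.678  0.0087] [0.6776 0.0087] 95 [0.032 0.049] 0.064
scene
  c [ 0.0499 -0.0107  0.0853] [421, 113] [0.034 0.076]
  c [ 0.5679 -0.0102  0.1044] [316, 176] [0.026 0.036]
  c [0.5861 0.2586 0.0261] [396, 248] [0.022 0.034]
  c [0.6504 0.2403 0.0256] [372, 257] [0.037 0.037]
 board (array([623.3,  26.8]), array([161.9, 106.7]), 11.0, 1071) 0.0704
  pk [ 0.5768 -0.0125] [ 0.5771 -0.0121] 64 [0.036 0.038] 0.0631
  pk [0.5616 0.0392] [0.5632 0.0346] 108 [0.038 0.047] 0.0635
  pk [ 0.624  -0.0044] [ 0.6224 -0.0053] 116 [0.038 0.035] 0.064
  pk [0.6117 0.0765] [0.6155 0.0776] 86 [0.155 0.03 ] 0.0646
  pk [0.6155 0.0452] [0.6134 0.0441] 120 [0.048 0.039] 0.0637
  pk [0.6768 0.0034] [0.6726 0.0039] 128 [0.044 0.038] 0.0638
  pk [0.6652 0.0545] [0.6629 0.0538] 128 [0.045 0.036] 0.0638
  pk [0.7045 0.017 ] [0.7041 0.0174] 49 [0.013 0.06 ] 0.0639
shift [0.0011 0.0023 0.0141] turn [-0.005  0.001  0.001]
```

View pics/vh1.png

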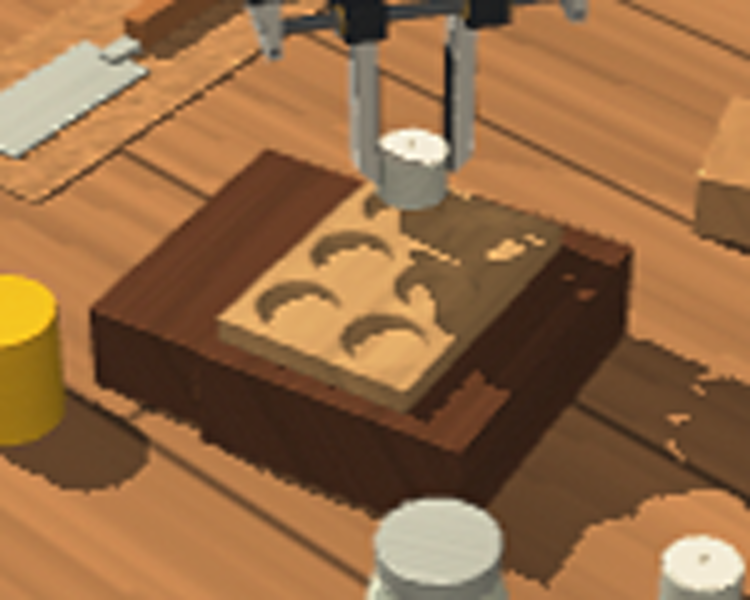

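```bash
cat > fitb.py <<'E'
from h import *; from scipy.optimize import minimize
def proj(cam,P):
    m=camera_model(cam);K=np.array(m['intrinsics']);p=(P-np.array(m['origin']))@rot(m['orientation']); u=p@K.T; return u[:,:2]/u[:,2:]
t=np.linspace(0,2*np.pi,90,endpoint=False); circ=np.c_[np.cos(t),np.sin(t),0*t]
def dt(cam,tag,up=4):
    im=cv2.imread(f'pics/{cam}{tag}.png'); im=cv2.resize(im,None,fx=up,fy=up,interpolation=cv2.INTER_CUBIC)
    e=cv2.Canny(cv2.GaussianBlur(im,(0,0),2),25,60); return cv2.distanceTransform(255-e,cv2.DIST_L2,5)/up
def cost(D,uv,up=4):
    q=((uv+.5)*up-.5); v=cv2.remap(D,q[:,0].astype(np.float32)[None],q[:,1].astype(np.float32)[None],cv2.INTER_LINEAR)[0]
    return np.minimum(v,2).mean()
def grid(x,y,a,z=.072):
    A=R.from_euler('z',a).as_matrix(); return np.array([A@[i*.05,j*.025,0]+[x,y,z] for j in(-1,1) for i in(-1,0,1)])
def board(cam,tag,x0=(.6187,.0209,.183),skip=()):
    D=dt(cam,tag)
    s=np.linspace(-1,1,80); rc=np.r_[np.c_[s*.079,0*s+.054,0*s],np.c_[s*.079,0*s-.054,0*s],np.c_[0*s+.079,s*.054,0*s],np.c_[0*s-.079,s*.054,0*s]]
    def f(v):
        A=R.from_euler('z',v[2]/10).as_matrix(); P=[g+.021*circ for k,g in enumerate(grid(v[0],v[1],v[2]/10)) if k not in skip]+[rc@A.T+[v[0],v[1],.072]]
        return cost(D,proj(cam,np.vstack(P)))
    b=min((minimize(f,[x0[0]+dx,x0[1]+dy,x0[2]*10],method='Nelder-Mead',options=dict(initial_simplex=np.array([[x0[0]+dx,x0[1]+dy,x0[2]*10]]*4)+np.vstack([np.zeros(3),np.diag([.003,.003,.2])]),xatol=1e-5,fatol=1e-5)) for dx in(-.003,0,.003) for dy in(-.003,0,.003)),key=lambda r:r.fun)
    return np.round([b.x[0],b.x[1],b.x[2]/10,b.fun],4)
def cyl(cam,tag,x,y,z=.026):
    D=dt(cam,tag); f=lambda v:cost(D,proj(cam,.019*circ+[v[0],v[1],z]))
    b=min((minimize(f,[x+dx,y+dy],method='Nelder-Mead',options=dict(initial_simplex=np.array([[x+dx,y+dy],[x+dx+.002,y+dy],[x+dx,y+dy+.002]]),xatol=1e-5)) for dx in(-.002,0,.002) for dy in(-.002,0,.002)),key=lambda r:r.fun)
    return np.round([*b.x,b.fun],4)
if __name__=='__main__':
    for c in('top','scene'):
        print(c,board(c,'a'))
        for p in((.648,.239),(.578,.256),(.513,.419),(.431,.301),(.4345,.2277)): print('  ',cyl(c,'a',*p))
    print('held scene',cyl('scene','h1',.5726,-.014,.1063))
E
python3 fitb.py
```

```text
top [0.6221 0.0237 0.1875 0.4884]
   [0.6468 0.2398 0.1312]
   [0.5768 0.2561 0.0919]
   [0.5126 0.4188 0.1113]Traceback (most recent call last):
  File "fitb.py", line 28, in <module>
    for p in((.648,.239),(.578,.256),(.513,.419),(.431,.301),(.4345,.2277)): print('  ',cyl(c,'a',*p))
                                                                                        ~~~^^^^^^^^^^
  File "fitb.py", line 23, in cyl
    b=min((minimize(f,[x+dx,y+dy],method='Nelder-Mead',options=dict(initial_simplex=np.array([[x+dx,y+dy],[x+dx+.002,y+dy],[x+dx,y+dy+.002]]),xatol=1e-5)) for dx in(-.002,0,.002) for dy in(-.002,0,.002)),key=lambda r:r.fun)
  File "fitb.py", line 23, in <genexpr>
    b=min((minimize(f,[x+dx,y+dy],method='Nelder-Mead',options=dict(initial_simplex=np.array([[x+dx,y+dy],[x+dx+.002,y+dy],[x+dx,y+dy+.002]]),xatol=1e-5)) for dx in(-.002,0,.002) for dy in(-.002,0,.002)),key=lambda r:r.fun)
           ~~~~~~~~^^^^^^^^^^^^^^^^^^^^^^^^^^^^^^^^^^^^^^^^^^^^^^^^^^^^^^^^^^^^^^^^^^^^^^^^^^^^^^^^^^^^^^^^^^^^^^^^^^^^^^^^^^^^^^^^^^^^^^^^^^^^^^^^^^^^^^^
    res = _minimize_neldermead(fun, x0, args, callback, bounds=bounds,
                               **options)
    fxcc = func(xcc)
    fx = function(np.copy(x), *(wrapper_args + args))
  File "fitb.py", line 22, in <lambda>
    D=dt(cam,tag); f=lambda v:cost(D,proj(cam,.019*circ+[v[0],v[1],z]))
                                     ~~~~^^^^^^^^^^^^^^^^^^^^^^^^^^^^^
  File "fitb.py", line 3, in proj
    m=camera_model(cam);K=np.array(m['intrinsics']);p=(P-np.array(m['origin']))@rot(m['orientation']); u=p@K.T; return u[:,:2]/u[:,2:]
ValueError: time passes only in moves, steps and waits
```

```bash
sed -i 's/^def proj/import functools\ncm=functools.lru_cache(None)(camera_model)\ndef proj/; s/m=camera_model(cam);K=np.array(m\[.intrinsics.\]);p=/m=cm(cam);K=np.array(m["intrinsics"]);p=/' fitb.py; timeout 300 python3 fitb.py
```

```text
top [0.6221 0.0237 0.1875 0.4884]
   [0.6468 0.2398 0.1312]
   [0.5768 0.2561 0.0919]
   [0.5126 0.4188 0.1113]
   [0.4298 0.3016 0.0988]
   [0.4335 0.2277 0.0842]
scene [0.6245 0.0242 0.1837 0.4779]
   [0.6493 0.2403 0.2012]
   [0.5794 0.2566 0.1678]
   [0.5153 0.4187 0.1883]
   [0.4324 0.3017 0.178 ]
   [0.4361 0.2282 0.1539]
held scene [0.5617 0.0006 0.5196]
```

```bash
timeout 300 python3 - <<'E'
from fitb import *
print('g',cyl('scene','g',.4361,.2285,.026))
for z in(.104,.106): print('h1',cyl('scene','h1',.5745,-.013,z))
print('other candles in g', [cyl('scene','g',*p) for p in((.6493,.2403),(.5153,.4187))])
E
```

```text
g [0.4275 0.232  0.6351]
h1 [ 0.5591 -0.0016  0.5136]
h1 [ 0.5675 -0.0092  0.5281]
other candles in g [array([0.6493, 0.2403, 0.2027]), array([0.5152, 0.4186, 0.183 ])]
```

```bash
cat > plan.py <<'E'
from h import *
C=np.array([.6233,.0240]); YAW=.1855
A=R.from_euler('z',YAW).as_matrix()[:2,:2]
def pk(i,j): return C+A@[i*.05,j*.025]
def place(i,j,off=(0,0),z=.145):
    st(); t=pk(i,j)+off; print('target',np.round(t,4)); go([*t,z],[np.pi,0,.969])
E
python3 -c "
from plan import *
place(-1,-1,(-.00085,-.00124),.085)"
```

```text
t 22.95 q [-0.1215, 0.1864, 1.4843, 0.001, 1.4754, 0.4794] p [0.5716, -0.0124, 0.1011] r [-3.1371, 0.0013, 0.9698] F [-0.6  0.1  0.1] w 0.0375
target [ 0.5779 -0.011 ]
shift [0.0047 0.0045 0.0161] turn [-0.005  0.001  0.001]
```

Call:
step_arm(steps=[{"jaw":0.3,"tx":0.005,"ty":0.0045,"tz":0,"ax":-0.005,"ay":0.001,"az":0},{"jaw":0.3,"tx":0.005,"ty":0.0045,"tz":0.003,"ax":-0.005,"ay":0.001,"az":0},{"jaw":0.3,"tx":0.005,"ty":0.0045,"tz":0.003,"ax":-0.005,"ay":0.001,"az":0},{"jaw":0.3,"tx":0.005,"ty":0.0045,"tz":0.003,"ax":-0.005,"ay":0.001,"az":0}])

```text
time: 23.35
tool_pos: [0.5783, -0.0103, 0.0987]
ee_rot: [3.14, -0.0, 0.971]
wrist_force: [-0.3, 1.2, -1.3]
width: 0.0377
```

```bash
python3 -c "
from plan import *
place(-1,-1,(-.00085,-.00124),.085)"
```

```text
t 23.35 q [-0.1155, 0.1982, 1.4755, -0.0004, 1.4667, 0.4845] p [0.5783, -0.0103, 0.0987] r [3.1403, -0.0002, 0.9709] F [-0.3  1.2 -1.3] w 0.0377
target [ 0.5779 -0.011 ]
shift [-0.0009  0.0001  0.0137] turn [ 0.001 -0.     0.002]
```

Within 1 mm of the target. I go down and check the force for any sign of the rim.

Call:
step_arm(steps=[{"jaw":0.3,"tx":0,"ty":0,"tz":0.003,"ax":0,"ay":0,"az":0},{"jaw":0.3,"tx":0,"ty":0,"tz":0.006,"ax":0,"ay":0,"az":0},{"jaw":0.3,"tx":0,"ty":0,"tz":0.008,"ax":0,"ay":0,"az":0},{"jaw":0.3,"tx":0,"ty":0,"tz":0.01,"ax":0,"ay":0,"az":0},{"jaw":0.3,"tx":0,"ty":0,"tz":0.011,"ax":0,"ay":0,"az":0},{"jaw":0.3,"tx":0,"ty":0,"tz":0.011,"ax":0,"ay":0,"az":0}])

```text
time: 23.95
tool_pos: [0.5782, -0.0104, 0.0874]
ee_rot: [3.141, 0.0, 0.971]
wrist_force: [-0.0, 0.4, -0.4]
width: 0.0376
```

```bash
python3 -c "
from plan import *
place(-1,-1,(-.00085,-.00124),.085)"
```

```text
t 23.95 q [-0.1157, 0.206, 1.4894, -0.0005, 1.4454, 0.4845] p [0.5782, -0.0104, 0.0874] r [3.1407, 0.0001, 0.9707] F [-0.   0.4 -0.4] w 0.0376
target [ 0.5779 -0.011 ]
shift [-0.0007  0.0002  0.0024] turn [0.001 0.    0.002]
```

No contact force with the underside about 5 mm below the rim, so it is in the pocket. I release and retract.

Call:
step_arm(steps=[{"jaw":0.3,"tx":0,"ty":0,"tz":0.001,"ax":0,"ay":0,"az":0},{"jaw":0.5,"tx":0,"ty":0,"tz":0.001,"ax":0,"ay":0,"az":0},{"jaw":0.5,"tx":0,"ty":0,"tz":0.001,"ax":0,"ay":0,"az":0},{"jaw":0.5,"tx":0,"ty":0,"tz":0.001,"ax":0,"ay":0,"az":0},{"jaw":0.5,"tx":0,"ty":0,"tz":-0.02,"ax":0,"ay":0,"az":0},{"jaw":0.5,"tx":0,"ty":0,"tz":-0.05,"ax":0,"ay":0,"az":0},{"jaw":0.7,"tx":0,"ty":0,"tz":-0.06,"ax":0,"ay":0,"az":0}])

```text
time: 24.65
tool_pos: [0.5799, -0.0105, 0.151]
ee_rot: [3.135, -0.003, 0.971]
wrist_force: [0.2, -0.6, 0.5]
width: 0.0522
```

```bash
timeout 200 python3 -c "
from plan import *; from fitb import cyl,snap
for c in('scene','top'):
    im,d,w=snap(c,c+'p1'); [print(c,k[0],k[2]) for k in candles(im,w) if k[0][1]>-.2 and .3<k[0][0]<.74]
print('placed',cyl('scene','p1',.5788,-.0098,.090), 'next',cyl('scene','p1',.4324,.3017))
st();go([.4311,.3016,.145],[np.pi,0,.969])"
```

```text
scene [ 0.5788 -0.0062  0.0897] [0.038 0.038]
scene [0.4334 0.3021 0.0261] [0.037 0.037]
scene [0.5899 0.2586 0.0263] [0.016 0.035]
scene [0.6499 0.241  0.026 ] [0.037 0.036]
top [0.6463 0.2392 0.026 ] [0.033 0.033]
top [0.5873 0.2557 0.0262] [0.014 0.032]
top [0.4294 0.3011 0.0264] [0.032 0.037]
placed [ 0.5794 -0.0081  0.1651] next [0.4324 0.3016 0.1716]
t 24.75 q [-0.1156, 0.169, 1.406, -0.0005, 1.5609, 0.4845] p [0.5795, -0.0104, 0.1498] r [3.1364, -0.0022, 0.9708] F [ 0.3 -0.  -0.7] w 0.0594
shift [ 0.1737 -0.2987  0.0036] turn [ 0.005 -0.002  0.002]
```

Candle 1 is seated: its top is at 0.0897, expected 0.090. Next is the candle at (0.431, 0.302).

Call:
step_arm(steps=[{"jaw":0.7,"tx":0.025,"ty":-0.043,"tz":0,"ax":0.005,"ay":-0.002,"az":0},{"jaw":0.7,"tx":0.05,"ty":-0.086,"tz":0,"ax":0.005,"ay":-0.002,"az":0},{"jaw":0.7,"tx":0.075,"ty":-0.129,"tz":0,"ax":0.005,"ay":-0.002,"az":0},{"jaw":0.7,"tx":0.1,"ty":-0.172,"tz":0,"ax":0.005,"ay":-0.002,"az":0},{"jaw":0.7,"tx":0.125,"ty":-0.215,"tz":0,"ax":0.005,"ay":-0.002,"az":0},{"jaw":0.7,"tx":0.15,"ty":-0.258,"tz":0.01,"ax":0.005,"ay":-0.002,"az":0},{"jaw":0.7,"tx":0.174,"ty":-0.299,"tz":0.04,"ax":0.005,"ay":-0.002,"az":0},{"jaw":0.7,"tx":0.174,"ty":-0.299,"tz":0.08,"ax":0.005,"ay":-0.002,"az":0}])

```text
time: 25.55
tool_pos: [0.4306, 0.3067, 0.0694]
ee_rot: [3.14, -0.006, 0.976]
wrist_force: [0.0, -0.5, -1.1]
width: 0.0661
```

Call:
step_arm(steps=[{"jaw":0.7,"tx":0,"ty":0,"tz":0,"ax":0,"ay":0,"az":0},{"jaw":0.7,"tx":0,"ty":0,"tz":0,"ax":0,"ay":0,"az":0}])

```text
time: 25.75
tool_pos: [0.4294, 0.3062, 0.068]
ee_rot: [-3.141, -0.003, 0.977]
wrist_force: [-0.2, -0.1, 0.6]
width: 0.0658
```

```bash
python3 -c "
from h import *
st();go([.4311,.3016,.021],[np.pi,0,.969])"
```

```text
t 25.75 q [0.5109, 0.1107, 1.6394, 0.0017, 1.389, 1.1043] p [0.4294, 0.3062, 0.068] r [-3.1412, -0.0029, 0.9771] F [-0.2 -0.1  0.6] w 0.0658
shift [-0.003  0.004  0.047] turn [-0.    -0.003  0.008]
```

Call:
step_arm(steps=[{"jaw":0.7,"tx":-0.003,"ty":0.004,"tz":0,"ax":0,"ay":-0.003,"az":0.008},{"jaw":0.7,"tx":-0.003,"ty":0.004,"tz":0.025,"ax":0,"ay":-0.003,"az":0.008},{"jaw":0.7,"tx":-0.003,"ty":0.004,"tz":0.047,"ax":0,"ay":-0.003,"az":0.008},{"jaw":0.3,"tx":-0.003,"ty":0.004,"tz":0.047,"ax":0,"ay":-0.003,"az":0.008},{"jaw":0.3,"tx":-0.003,"ty":0.004,"tz":0.047,"ax":0,"ay":-0.003,"az":0.008},{"jaw":0.3,"tx":-0.003,"ty":0.004,"tz":0.047,"ax":0,"ay":-0.003,"az":0.008},{"jaw":0.3,"tx":-0.003,"ty":0.004,"tz":0.047,"ax":0,"ay":-0.003,"az":0.008},{"jaw":0.3,"tx":-0.003,"ty":0.004,"tz":0.047,"ax":0,"ay":-0.003,"az":0.008}])

```text
time: 26.55
tool_pos: [0.4326, 0.3021, 0.023]
ee_rot: [3.14, -0.003, 0.969]
wrist_force: [0.3, -0.3, 4.4]
width: 0.0367
```

Call:
step_arm(steps=[{"jaw":0.3,"tx":0,"ty":0,"tz":0,"ax":0,"ay":0,"az":0},{"jaw":0.3,"tx":0,"ty":0,"tz":0,"ax":0,"ay":0,"az":0}])

```text
time: 26.75
tool_pos: [0.4327, 0.3023, 0.0234]
ee_rot: [3.14, -0.004, 0.969]
wrist_force: [0.1, 0.1, 0.0]
width: 0.0367
```

Call:
step_arm(steps=[{"jaw":0.3,"tx":0,"ty":0,"tz":-0.03,"ax":0,"ay":0,"az":0},{"jaw":0.3,"tx":0,"ty":0,"tz":-0.07,"ax":0,"ay":0,"az":0},{"jaw":0.3,"tx":0,"ty":0,"tz":-0.11,"ax":0,"ay":0,"az":0},{"jaw":0.3,"tx":0,"ty":0,"tz":-0.13,"ax":0,"ay":0,"az":0}])

```text
time: 27.15
tool_pos: [0.4334, 0.3029, 0.1573]
ee_rot: [3.137, -0.009, 0.969]
wrist_force: [0.9, 0.4, -1.3]
width: 0.0372
```

```bash
python3 -c "
from plan import *
place(-1,1)"
```

```text
t 27.15 q [0.5027, 0.0505, 1.5212, 0.0001, 1.5603, 1.1041] p [0.4334, 0.3029, 0.1573] r [3.1374, -0.0087, 0.9694] F [ 0.9  0.4 -1.3] w 0.0372
target [0.5695 0.0393]
shift [-0.1403  0.2614  0.0122] turn [ 0.004 -0.009  0.   ]
```

Call:
step_arm(steps=[{"jaw":0.3,"tx":-0.023,"ty":0.043,"tz":0,"ax":0.004,"ay":-0.009,"az":0},{"jaw":0.3,"tx":-0.046,"ty":0.087,"tz":0,"ax":0.004,"ay":-0.009,"az":0},{"jaw":0.3,"tx":-0.069,"ty":0.13,"tz":0,"ax":0.004,"ay":-0.009,"az":0},{"jaw":0.3,"tx":-0.092,"ty":0.174,"tz":0,"ax":0.004,"ay":-0.009,"az":0},{"jaw":0.3,"tx":-0.115,"ty":0.218,"tz":0,"ax":0.004,"ay":-0.009,"az":0},{"jaw":0.3,"tx":-0.139,"ty":0.261,"tz":0.01,"ax":0.004,"ay":-0.009,"az":0},{"jaw":0.3,"tx":-0.139,"ty":0.261,"tz":0.04,"ax":0.004,"ay":-0.009,"az":0},{"jaw":0.3,"tx":-0.139,"ty":0.261,"tz":0.052,"ax":0.004,"ay":-0.009,"az":0}])

```text
time: 27.95
tool_pos: [0.5688, 0.0395, 0.1017]
ee_rot: [-3.137, 0.003, 0.967]
wrist_force: [-0.3, 0.2, -0.5]
width: 0.0373
```

Call:
step_arm(steps=[{"jaw":0.3,"tx":0,"ty":0,"tz":0,"ax":0,"ay":0,"az":0},{"jaw":0.3,"tx":0,"ty":0,"tz":0,"ax":0,"ay":0,"az":0},{"jaw":0.3,"tx":0,"ty":0,"tz":0,"ax":0,"ay":0,"az":0}])

```text
time: 28.25
tool_pos: [0.5692, 0.0405, 0.103]
ee_rot: [-3.138, 0.002, 0.968]
wrist_force: [-0.6, 0.5, 0.4]
width: 0.0374
```

```bash
python3 -c "
from plan import *
place(-1,1,(.00085,.00124),.088)"
```

```text
t 28.25 q [-0.0283, 0.1825, 1.4852, 0.0001, 1.4778, 0.5741] p [0.5692, 0.0405, 0.103] r [-3.1383, 0.0021, 0.9684] F [-0.6  0.5  0.4] w 0.0374
target [0.5704 0.0406]
shift [0.0007 0.001  0.0149] turn [-0.003  0.002 -0.001]
```

Call:
step_arm(steps=[{"jaw":0.3,"tx":0.001,"ty":0.001,"tz":0.003,"ax":-0.003,"ay":0.002,"az":0},{"jaw":0.3,"tx":0.001,"ty":0.001,"tz":0.006,"ax":-0.003,"ay":0.002,"az":0},{"jaw":0.3,"tx":0.001,"ty":0.001,"tz":0.009,"ax":-0.003,"ay":0.002,"az":0},{"jaw":0.3,"tx":0.001,"ty":0.001,"tz":0.012,"ax":-0.003,"ay":0.002,"az":0},{"jaw":0.3,"tx":0.001,"ty":0.001,"tz":0.014,"ax":-0.003,"ay":0.002,"az":0},{"jaw":0.3,"tx":0.001,"ty":0.001,"tz":0.014,"ax":-0.003,"ay":0.002,"az":0}])

```text
time: 28.85
tool_pos: [0.5702, 0.0408, 0.0884]
ee_rot: [-3.14, 0.001, 0.968]
wrist_force: [0.5, -0.1, -1.0]
width: 0.0371
```

```bash
python3 -c "
from plan import *
place(-1,1,(.00085,.00124),.088)"
```

```text
t 28.85 q [-0.0279, 0.1927, 1.5032, 0.0001, 1.447, 0.5746] p [0.5702, 0.0408, 0.0884] r [-3.1404, 0.0006, 0.9682] F [ 0.5 -0.1 -1. ] w 0.0371
target [0.5704 0.0406]
shift [-0.      0.0002  0.0004] turn [-0.001  0.001 -0.001]
```

Call:
step_arm(steps=[{"jaw":0.5,"tx":0,"ty":0,"tz":0.0,"ax":0,"ay":0,"az":0},{"jaw":0.5,"tx":0,"ty":0,"tz":0.0,"ax":0,"ay":0,"az":0},{"jaw":0.5,"tx":0,"ty":0,"tz":0.0,"ax":0,"ay":0,"az":0},{"jaw":0.5,"tx":0,"ty":0,"tz":-0.03,"ax":0,"ay":0,"az":0},{"jaw":0.5,"tx":0,"ty":0,"tz":-0.06,"ax":0,"ay":0,"az":0},{"jaw":0.7,"tx":0.04,"ty":-0.025,"tz":-0.06,"ax":0,"ay":0,"az":0},{"jaw":0.7,"tx":0.08,"ty":-0.05,"tz":-0.06,"ax":0,"ay":0,"az":0},{"jaw":0.7,"tx":0.12,"ty":-0.076,"tz":-0.06,"ax":0,"ay":0,"az":0}])

```text
time: 29.65
tool_pos: [0.5761, 0.1838, 0.1492]
ee_rot: [-3.142, -0.001, 0.967]
wrist_force: [1.6, -0.0, -0.6]
width: 0.0653
```

```bash
timeout 200 python3 -c "
from plan import *; from fitb import cyl,snap
for c in('scene','top'):
    im,d,w=snap(c,c+'p2'); [print(c,k[0],k[2]) for k in candles(im,w) if k[0][1]>-.2 and .3<k[0][0]<.74]
print('placed',cyl('scene','p2',.571,.0395,.090), cyl('scene','p2',.579,-.0085,.090))
st();go([.5781,.2564,.07],[np.pi,0,.969])"
```

```text
scene [ 0.5792 -0.0068  0.09  ] [0.036 0.037]
scene [0.5697 0.0413 0.0898] [0.037 0.034]
scene [0.5786 0.2573 0.026 ] [0.038 0.037]
scene [0.6491 0.2399 0.0257] [0.038 0.036]
top [ 0.5773 -0.0089  0.0897] [0.034 0.034]
top [0.567  0.0404 0.0902] [0.034 0.031]
placed [0.5704 0.0406 0.1628] [ 0.5795 -0.0082  0.1619]
t 29.75 q [0.2208, 0.2299, 1.3368, 0.0031, 1.5752, 0.8166] p [0.5751, 0.1882, 0.1485] r [-3.139, -0.0018, 0.975] F [ 0.2  0.1 -0.4] w 0.0659
shift [ 0.058  -0.0356  0.0787] turn [-0.003 -0.002  0.006]
```

Both are seated at 0.090. Next is the candle at (0.578, 0.256).

Call:
step_arm(steps=[{"jaw":0.7,"tx":0.03,"ty":-0.018,"tz":0.02,"ax":0,"ay":0,"az":0},{"jaw":0.7,"tx":0.058,"ty":-0.0355,"tz":0.05,"ax":0,"ay":-0.002,"az":0.006},{"jaw":0.7,"tx":0.058,"ty":-0.0355,"tz":0.075,"ax":0,"ay":-0.002,"az":0.006},{"jaw":0.7,"tx":0.058,"ty":-0.0355,"tz":0.079,"ax":0,"ay":-0.002,"az":0.006},{"jaw":0.7,"tx":0.058,"ty":-0.0355,"tz":0.079,"ax":0,"ay":-0.002,"az":0.006},{"jaw":0.7,"tx":0.058,"ty":-0.0355,"tz":0.079,"ax":0,"ay":-0.002,"az":0.006}])

```text
time: 30.35
tool_pos: [0.5794, 0.2557, 0.0715]
ee_rot: [-3.141, -0.002, 0.968]
wrist_force: [0.3, 0.5, -0.4]
width: 0.0656
```

```bash
python3 -c "
from h import *
st();go([.5781,.2564,.022],[np.pi,0,.969])"
```

```text
t 30.35 q [0.3252, 0.334, 1.3628, 0.0018, 1.4439, 0.928] p [0.5794, 0.2557, 0.0715] r [-3.1408, -0.0019, 0.9678] F [ 0.3  0.5 -0.4] w 0.0656
shift [-0.0002 -0.0014  0.0495] turn [-0.001 -0.002 -0.001]
```

Call:
step_arm(steps=[{"jaw":0.7,"tx":0,"ty":-0.001,"tz":0.025,"ax":0,"ay":-0.002,"az":0},{"jaw":0.7,"tx":0,"ty":-0.001,"tz":0.0495,"ax":0,"ay":-0.002,"az":0},{"jaw":0.7,"tx":0,"ty":-0.001,"tz":0.0495,"ax":0,"ay":-0.002,"az":0},{"jaw":0.3,"tx":0,"ty":-0.001,"tz":0.0495,"ax":0,"ay":-0.002,"az":0},{"jaw":0.3,"tx":0,"ty":-0.001,"tz":0.0495,"ax":0,"ay":-0.002,"az":0},{"jaw":0.3,"tx":0,"ty":-0.001,"tz":0.0495,"ax":0,"ay":-0.002,"az":0},{"jaw":0.3,"tx":0,"ty":-0.001,"tz":0.0495,"ax":0,"ay":-0.002,"az":0},{"jaw":0.3,"tx":0,"ty":-0.001,"tz":0.0495,"ax":0,"ay":-0.002,"az":0}])

```text
time: 31.15
tool_pos: [0.5795, 0.2566, 0.0235]
ee_rot: [3.141, -0.002, 0.968]
wrist_force: [-0.3, -1.1, 3.2]
width: 0.0372
```

Call:
step_arm(steps=[{"jaw":0.3,"tx":0,"ty":0,"tz":0,"ax":0,"ay":0,"az":0},{"jaw":0.3,"tx":0,"ty":0,"tz":0,"ax":0,"ay":0,"az":0}])

```text
time: 31.35
tool_pos: [0.5795, 0.2567, 0.0236]
ee_rot: [3.141, -0.002, 0.968]
wrist_force: [-0.2, 0.7, -1.3]
width: 0.0373
```

Call:
step_arm(steps=[{"jaw":0.3,"tx":0,"ty":0,"tz":-0.03,"ax":0,"ay":0,"az":0},{"jaw":0.3,"tx":0,"ty":0,"tz":-0.07,"ax":0,"ay":0,"az":0},{"jaw":0.3,"tx":0,"ty":0,"tz":-0.11,"ax":0,"ay":0,"az":0},{"jaw":0.3,"tx":0,"ty":0,"tz":-0.13,"ax":0,"ay":0,"az":0}])

```text
time: 31.75
tool_pos: [0.5806, 0.2571, 0.1579]
ee_rot: [3.137, -0.007, 0.968]
wrist_force: [1.3, 0.2, -0.4]
width: 0.037
```

```bash
python3 -c "
from plan import *
place(0,-1,z=.108)"
```

```text
t 31.75 q [0.3274, 0.286, 1.2491, 0.0005, 1.5986, 0.9301] p [0.5806, 0.2571, 0.1579] r [3.1373, -0.0066, 0.968] F [ 1.3  0.2 -0.4] w 0.037
target [ 6.279e-01 -6.000e-04]
shift [-0.1858  0.1848  0.0495] turn [ 0.004 -0.007 -0.001]
```

Call:
step_arm(steps=[{"jaw":0.3,"tx":-0.03,"ty":0.03,"tz":0,"ax":0.004,"ay":-0.007,"az":0},{"jaw":0.3,"tx":-0.06,"ty":0.06,"tz":0,"ax":0.004,"ay":-0.007,"az":0},{"jaw":0.3,"tx":-0.09,"ty":0.09,"tz":0,"ax":0.004,"ay":-0.007,"az":0},{"jaw":0.3,"tx":-0.12,"ty":0.12,"tz":0,"ax":0.004,"ay":-0.007,"az":0},{"jaw":0.3,"tx":-0.15,"ty":0.15,"tz":0,"ax":0.004,"ay":-0.007,"az":0},{"jaw":0.3,"tx":-0.18,"ty":0.18,"tz":0.01,"ax":0.004,"ay":-0.007,"az":0},{"jaw":0.3,"tx":-0.185,"ty":0.185,"tz":0.03,"ax":0.004,"ay":-0.007,"az":0},{"jaw":0.3,"tx":-0.185,"ty":0.185,"tz":0.049,"ax":0.004,"ay":-0.007,"az":0}])

```text
time: 32.55
tool_pos: [0.6287, -0.0025, 0.1076]
ee_rot: [3.141, 0.001, 0.964]
wrist_force: [0.6, 0.4, -0.5]
width: 0.0371
```

Call:
step_arm(steps=[{"jaw":0.3,"tx":0,"ty":0,"tz":0,"ax":0,"ay":0,"az":0},{"jaw":0.3,"tx":0,"ty":0,"tz":0,"ax":0,"ay":0,"az":0},{"jaw":0.3,"tx":0,"ty":0,"tz":0,"ax":0,"ay":0,"az":0}])

```text
time: 32.85
tool_pos: [0.6293, -0.0022, 0.1089]
ee_rot: [3.14, -0.0, 0.965]
wrist_force: [0.2, 0.3, 0.0]
width: 0.037
```

```bash
python3 -c "
from plan import *
place(0,-1,(.0006,.0008),.0885)"
```

```text
t 32.85 q [-0.0931, 0.3009, 1.3287, -0.0007, 1.5099, 0.5127] p [0.6293, -0.0022, 0.1089] r [3.1395, -0.0004, 0.9651] F [0.2 0.3 0. ] w 0.037
target [6.285e-01 2.000e-04]
shift [ 0.0015 -0.0021  0.0204] turn [ 0.002 -0.    -0.004]
```

Call:
step_arm(steps=[{"jaw":0.3,"tx":0.0015,"ty":-0.002,"tz":0.002,"ax":0.002,"ay":0,"az":-0.004},{"jaw":0.3,"tx":0.0015,"ty":-0.002,"tz":0.006,"ax":0.002,"ay":0,"az":-0.004},{"jaw":0.3,"tx":0.0015,"ty":-0.002,"tz":0.009,"ax":0.002,"ay":0,"az":-0.004},{"jaw":0.3,"tx":0.0015,"ty":-0.002,"tz":0.012,"ax":0.002,"ay":0,"az":-0.004},{"jaw":0.3,"tx":0.0015,"ty":-0.002,"tz":0.015,"ax":0.002,"ay":0,"az":-0.004},{"jaw":0.3,"tx":0.0015,"ty":-0.002,"tz":0.018,"ax":0.002,"ay":0,"az":-0.004},{"jaw":0.3,"tx":0.0015,"ty":-0.002,"tz":0.0205,"ax":0.002,"ay":0,"az":-0.004},{"jaw":0.3,"tx":0.0015,"ty":-0.002,"tz":0.0205,"ax":0.002,"ay":0,"az":-0.004}])

```text
time: 33.65
tool_pos: [0.6284, 0.0001, 0.0879]
ee_rot: [-3.141, -0.0, 0.969]
wrist_force: [1.0, 0.2, -0.4]
width: 0.0375
```

```bash
python3 -c "
from plan import *
place(0,-1,(.0006,.0008),.088); go([.6481,.2400,.148],[np.pi,0,.969])"
```

```text
t 33.65 q [-0.0901, 0.3134, 1.3556, 0.0002, 1.4731, 0.5117] p [0.6284, 0.0001, 0.0879] r [-3.1411, -0.0, 0.969] F [ 1.   0.2 -0.4] w 0.0375
target [6.285e-01 2.000e-04]
shift [ 0.0002  0.0001 -0.0001] turn [-0. -0. -0.]
shift [ 0.2089 -0.1196 -0.06  ] turn [-0. -0. -0.]
```

It's in with no resistance. I release it and head for the candle at (0.648, 0.240).

Call:
step_arm(steps=[{"jaw":0.5,"tx":0,"ty":0,"tz":0.0,"ax":0,"ay":0,"az":0},{"jaw":0.5,"tx":0,"ty":0,"tz":0.0,"ax":0,"ay":0,"az":0},{"jaw":0.5,"tx":0,"ty":0,"tz":0.0,"ax":0,"ay":0,"az":0},{"jaw":0.5,"tx":0,"ty":0,"tz":-0.03,"ax":0,"ay":0,"az":0},{"jaw":0.5,"tx":0,"ty":0,"tz":-0.06,"ax":0,"ay":0,"az":0},{"jaw":0.7,"tx":0.04,"ty":-0.023,"tz":-0.06,"ax":0,"ay":0,"az":0},{"jaw":0.7,"tx":0.08,"ty":-0.046,"tz":-0.06,"ax":0,"ay":0,"az":0},{"jaw":0.7,"tx":0.12,"ty":-0.069,"tz":-0.06,"ax":0,"ay":0,"az":0}])

```text
time: 34.45
tool_pos: [0.6398, 0.1391, 0.1489]
ee_rot: [3.141, -0.001, 0.967]
wrist_force: [0.4, -0.0, -0.8]
width: 0.0646
```

```bash
timeout 200 python3 -c "
from plan import *; from fitb import cyl,snap
for c in('scene','top'):
    im,d,w=snap(c,c+'p3'); [print(c,k[0],k[2]) for k in candles(im,w) if k[0][1]>-.2 and .3<k[0][0]<.74]
st();go([.6481,.2400,.07],[np.pi,0,.969])"
```

```text
scene [ 0.6035 -0.002   0.09  ] [0.084 0.045]
scene [0.5637 0.0463 0.0898] [0.024 0.024]
scene [0.5825 0.0318 0.087 ] [0.017 0.018]
scene [0.642  0.2395 0.026 ] [0.019 0.035]
scene [0.517  0.4194 0.0259] [0.038 0.037]
top [0.6253 0.0015 0.0901] [0.035 0.034]
top [ 0.5774 -0.0088  0.0894] [0.034 0.034]
top [0.567  0.0404 0.09  ] [0.034 0.031]
top [0.5122 0.4184 0.0266] [0.035 0.034]
t 34.55 q [0.1334, 0.3402, 1.1998, 0.0031, 1.6013, 0.7286] p [0.6391, 0.144, 0.148] r [-3.1398, -0.0025, 0.9758] F [ 0.3 -0.5  0.1] w 0.0654
shift [ 0.0844 -0.0462  0.0783] turn [-0.002 -0.002  0.007]
```

Call:
step_arm(steps=[{"jaw":0.7,"tx":0.042,"ty":-0.023,"tz":0.01,"ax":0,"ay":0,"az":0},{"jaw":0.7,"tx":0.0845,"ty":-0.046,"tz":0.04,"ax":0,"ay":-0.002,"az":0.007},{"jaw":0.7,"tx":0.0845,"ty":-0.046,"tz":0.07,"ax":0,"ay":-0.002,"az":0.007},{"jaw":0.7,"tx":0.0845,"ty":-0.046,"tz":0.078,"ax":0,"ay":-0.002,"az":0.007},{"jaw":0.7,"tx":0.0845,"ty":-0.046,"tz":0.078,"ax":0,"ay":-0.002,"az":0.007},{"jaw":0.7,"tx":0.0845,"ty":-0.046,"tz":0.078,"ax":0,"ay":-0.002,"az":0.007}])

```text
time: 35.15
tool_pos: [0.6494, 0.2386, 0.0719]
ee_rot: [-3.141, -0.002, 0.967]
wrist_force: [-0.5, -0.9, 1.0]
width: 0.0657
```

```bash
python3 -c "
from h import *
st();go([.6481,.2400,.022],[np.pi,0,.969])"
```

```text
t 35.15 q [0.2696, 0.4591, 1.1922, 0.0012, 1.4891, 0.8731] p [0.6494, 0.2386, 0.0719] r [-3.1415, -0.0016, 0.9671] F [-0.5 -0.9  1. ] w 0.0657
shift [ 0.0004 -0.0019  0.0499] turn [-0.    -0.002 -0.002]
```

Call:
step_arm(steps=[{"jaw":0.7,"tx":0,"ty":-0.0015,"tz":0.025,"ax":0,"ay":-0.002,"az":0},{"jaw":0.7,"tx":0,"ty":-0.0015,"tz":0.0495,"ax":0,"ay":-0.002,"az":0},{"jaw":0.7,"tx":0,"ty":-0.0015,"tz":0.0495,"ax":0,"ay":-0.002,"az":0},{"jaw":0.3,"tx":0,"ty":-0.0015,"tz":0.0495,"ax":0,"ay":-0.002,"az":0},{"jaw":0.3,"tx":0,"ty":-0.0015,"tz":0.0495,"ax":0,"ay":-0.002,"az":0},{"jaw":0.3,"tx":0,"ty":-0.0015,"tz":0.0495,"ax":0,"ay":-0.002,"az":0},{"jaw":0.3,"tx":0,"ty":-0.0015,"tz":0.0495,"ax":0,"ay":-0.002,"az":0},{"jaw":0.3,"tx":0,"ty":-0.0015,"tz":0.0495,"ax":0,"ay":-0.002,"az":0}])

```text
time: 35.95
tool_pos: [0.6491, 0.2396, 0.0242]
ee_rot: [3.14, -0.002, 0.967]
wrist_force: [-0.7, -0.9, 3.4]
width: 0.037
```

Call:
step_arm(steps=[{"jaw":0.3,"tx":0,"ty":0,"tz":0,"ax":0,"ay":0,"az":0},{"jaw":0.3,"tx":0,"ty":0,"tz":0,"ax":0,"ay":0,"az":0}])

```text
time: 36.15
tool_pos: [0.6491, 0.2398, 0.0242]
ee_rot: [3.14, -0.002, 0.967]
wrist_force: [-0.4, 0.5, -0.7]
width: 0.0369
```

Call:
step_arm(steps=[{"jaw":0.3,"tx":0,"ty":0,"tz":-0.03,"ax":0,"ay":0,"az":0},{"jaw":0.3,"tx":0,"ty":0,"tz":-0.07,"ax":0,"ay":0,"az":0},{"jaw":0.3,"tx":0,"ty":0,"tz":-0.11,"ax":0,"ay":0,"az":0},{"jaw":0.3,"tx":0,"ty":0,"tz":-0.13,"ax":0,"ay":0,"az":0}])

```text
time: 36.55
tool_pos: [0.6501, 0.2402, 0.1588]
ee_rot: [3.136, -0.006, 0.967]
wrist_force: [-0.1, 0.4, -0.2]
width: 0.0372
```

```bash
python3 -c "
from plan import *
place(1,-1,z=.108)"
```

```text
t 36.55 q [0.2723, 0.4169, 1.0765, -0.0002, 1.6398, 0.8756] p [0.6501, 0.2402, 0.1588] r [3.1361, -0.0063, 0.9674] F [-0.1  0.4 -0.2] w 0.0372
target [0.6771 0.0087]
shift [-0.1757  0.1533  0.0505] turn [ 0.006 -0.006 -0.002]
```

Call:
step_arm(steps=[{"jaw":0.3,"tx":-0.03,"ty":0.026,"tz":0,"ax":0.006,"ay":-0.006,"az":0},{"jaw":0.3,"tx":-0.06,"ty":0.052,"tz":0,"ax":0.006,"ay":-0.006,"az":0},{"jaw":0.3,"tx":-0.09,"ty":0.078,"tz":0,"ax":0.006,"ay":-0.006,"az":0},{"jaw":0.3,"tx":-0.12,"ty":0.104,"tz":0,"ax":0.006,"ay":-0.006,"az":0},{"jaw":0.3,"tx":-0.15,"ty":0.13,"tz":0,"ax":0.006,"ay":-0.006,"az":0},{"jaw":0.3,"tx":-0.1745,"ty":0.151,"tz":0.01,"ax":0.006,"ay":-0.006,"az":0},{"jaw":0.3,"tx":-0.1745,"ty":0.152,"tz":0.03,"ax":0.006,"ay":-0.006,"az":-0.002},{"jaw":0.3,"tx":-0.1745,"ty":0.152,"tz":0.05,"ax":0.006,"ay":-0.006,"az":-0.002}])

```text
time: 37.35
tool_pos: [0.6769, 0.0087, 0.1079]
ee_rot: [-3.141, -0.001, 0.967]
wrist_force: [0.1, -0.3, -0.1]
width: 0.0371
```

Call:
step_arm(steps=[{"jaw":0.3,"tx":0,"ty":0,"tz":0,"ax":0,"ay":0,"az":0},{"jaw":0.3,"tx":0,"ty":0,"tz":0,"ax":0,"ay":0,"az":0},{"jaw":0.3,"tx":0,"ty":0,"tz":0,"ax":0,"ay":0,"az":0}])

```text
time: 37.65
tool_pos: [0.6775, 0.009, 0.1092]
ee_rot: [3.14, -0.002, 0.967]
wrist_force: [-0.4, 0.2, 0.3]
width: 0.0371
```

```bash
python3 -c "
from plan import *
place(1,-1,(.0002,.0003),.0885)"
```

```text
t 37.65 q [-0.0707, 0.4061, 1.1899, 0.0007, 1.5435, 0.5326] p [0.6775, 0.009, 0.1092] r [3.1401, -0.0016, 0.9675] F [-0.4  0.2  0.3] w 0.0371
target [0.6773 0.009 ]
shift [-0.0002 -0.0002  0.0207] turn [ 0.001 -0.002 -0.002]
```

Call:
step_arm(steps=[{"jaw":0.3,"tx":0,"ty":0,"tz":0.003,"ax":0,"ay":-0.002,"az":0},{"jaw":0.3,"tx":0,"ty":0,"tz":0.006,"ax":0,"ay":-0.002,"az":0},{"jaw":0.3,"tx":0,"ty":0,"tz":0.009,"ax":0,"ay":-0.002,"az":0},{"jaw":0.3,"tx":0,"ty":0,"tz":0.012,"ax":0,"ay":-0.002,"az":0},{"jaw":0.3,"tx":0,"ty":0,"tz":0.015,"ax":0,"ay":-0.002,"az":0},{"jaw":0.3,"tx":0,"ty":0,"tz":0.018,"ax":0,"ay":-0.002,"az":0},{"jaw":0.3,"tx":0,"ty":0,"tz":0.0205,"ax":0,"ay":-0.002,"az":0},{"jaw":0.3,"tx":0,"ty":0,"tz":0.0205,"ax":0,"ay":-0.002,"az":0}])

```text
time: 38.45
tool_pos: [0.6775, 0.009, 0.0885]
ee_rot: [3.14, 0.0, 0.967]
wrist_force: [-0.4, -0.3, 0.0]
width: 0.0369
```

```bash
python3 -c "
from plan import *
place(1,-1,(.0002,.0003),.088); go([.5140,.4188,.148],[np.pi,0,.969])"
```

```text
t 38.45 q [-0.0698, 0.4184, 1.215, -0.0011, 1.5074, 0.5337] p [0.6775, 0.009, 0.0885] r [3.1404, 0.0005, 0.9674] F [-0.4 -0.3  0. ] w 0.0369
target [0.6773 0.009 ]
shift [-0.0002 -0.0002  0.0005] turn [ 0.001  0.    -0.002]
shift [ 0.2446 -0.3671 -0.0601] turn [ 0.001  0.    -0.002]
```

Call:
step_arm(steps=[{"jaw":0.5,"tx":0,"ty":0,"tz":0.0,"ax":0,"ay":0,"az":0},{"jaw":0.5,"tx":0,"ty":0,"tz":0.0,"ax":0,"ay":0,"az":0},{"jaw":0.5,"tx":0,"ty":0,"tz":0.0,"ax":0,"ay":0,"az":0},{"jaw":0.5,"tx":0,"ty":0,"tz":-0.03,"ax":0,"ay":0,"az":0},{"jaw":0.5,"tx":0,"ty":0,"tz":-0.06,"ax":0,"ay":0,"az":0},{"jaw":0.7,"tx":0.025,"ty":-0.037,"tz":-0.06,"ax":0,"ay":0,"az":0},{"jaw":0.7,"tx":0.05,"ty":-0.075,"tz":-0.06,"ax":0,"ay":0,"az":0},{"jaw":0.7,"tx":0.075,"ty":-0.112,"tz":-0.06,"ax":0,"ay":0,"az":0}])

```text
time: 39.25
tool_pos: [0.6274, 0.1353, 0.1489]
ee_rot: [3.14, -0.001, 0.966]
wrist_force: [0.2, -0.0, -0.3]
width: 0.0651
```

Call:
step_arm(steps=[{"jaw":0.7,"tx":0.025,"ty":-0.037,"tz":0,"ax":0,"ay":0,"az":0},{"jaw":0.7,"tx":0.05,"ty":-0.075,"tz":0,"ax":0,"ay":0,"az":0},{"jaw":0.7,"tx":0.075,"ty":-0.112,"tz":0,"ax":0,"ay":0,"az":0},{"jaw":0.7,"tx":0.1,"ty":-0.15,"tz":0,"ax":0,"ay":0,"az":0},{"jaw":0.7,"tx":0.12,"ty":-0.18,"tz":0,"ax":0,"ay":0,"az":0},{"jaw":0.7,"tx":0.12,"ty":-0.18,"tz":0,"ax":0,"ay":0,"az":0}])

```text
time: 39.85
tool_pos: [0.5452, 0.3409, 0.1487]
ee_rot: [3.141, -0.002, 0.972]
wrist_force: [-0.7, 0.0, 0.8]
width: 0.0656
```

```bash
timeout 200 python3 -c "
from plan import *; from fitb import cyl,snap
for c in('scene','top'):
    im,d,w=snap(c,c+'p4'); [print(c,k[0],k[2]) for k in candles(im,w) if k[0][1]>-.2 and .3<k[0][0]<.74]
st();go([.5140,.4188,.07],[np.pi,0,.969])"
```

```text
scene [ 0.58   -0.0074  0.09  ] [0.034 0.034]
scene [0.5704 0.0411 0.0897] [0.036 0.036]
scene [0.6542 0.0052 0.0899] [0.086 0.046]
scene [0.516  0.4193 0.0261] [0.036 0.037]
top [0.6744 0.0085 0.0901] [0.032 0.034]
top [0.6251 0.0015 0.0896] [0.035 0.034]
top [ 0.5772 -0.0088  0.0906] [0.034 0.034]
top [0.5669 0.0403 0.0902] [0.034 0.031]
t 39.95 q [0.4649, 0.3115, 1.2352, -0.0022, 1.5933, 1.0677] p [0.5473, 0.3369, 0.1487] r [3.1389, -0.0003, 0.9679] F [-0.8 -0.1  0.5] w 0.0663
shift [ 0.0485 -0.074   0.0785] turn [ 0.003 -0.    -0.001]
```

Four are seated at 0.090. The last one is at (0.514, 0.419).

Call:
step_arm(steps=[{"jaw":0.7,"tx":0.024,"ty":-0.037,"tz":0,"ax":0,"ay":0,"az":0},{"jaw":0.7,"tx":0.0485,"ty":-0.074,"tz":0.02,"ax":0.003,"ay":0,"az":0},{"jaw":0.7,"tx":0.0485,"ty":-0.074,"tz":0.05,"ax":0.003,"ay":0,"az":0},{"jaw":0.7,"tx":0.0485,"ty":-0.074,"tz":0.078,"ax":0.003,"ay":0,"az":0},{"jaw":0.7,"tx":0.0485,"ty":-0.074,"tz":0.078,"ax":0.003,"ay":0,"az":0},{"jaw":0.7,"tx":0.0485,"ty":-0.074,"tz":0.078,"ax":0.003,"ay":0,"az":0},{"jaw":0.7,"tx":0.0485,"ty":-0.074,"tz":0.078,"ax":0.003,"ay":0,"az":0}])

```text
time: 40.65
tool_pos: [0.5158, 0.4185, 0.0729]
ee_rot: [3.14, -0.004, 0.966]
wrist_force: [0.0, 0.1, 0.3]
width: 0.0661
```

```bash
python3 -c "
from h import *
st();go([.5140,.4188,.022],[np.pi,0,.969])"
```

```text
t 40.65 q [0.5962, 0.3969, 1.2761, 0.0003, 1.4647, 1.2007] p [0.5158, 0.4185, 0.0729] r [3.1404, -0.0037, 0.9663] F [0.  0.1 0.3] w 0.0661
shift [-0.001  -0.0017  0.0509] turn [ 0.001 -0.004 -0.003]
```

Call:
step_arm(steps=[{"jaw":0.7,"tx":-0.001,"ty":-0.0015,"tz":0.025,"ax":0,"ay":-0.003,"az":-0.003},{"jaw":0.7,"tx":-0.001,"ty":-0.0015,"tz":0.0505,"ax":0,"ay":-0.003,"az":-0.003},{"jaw":0.7,"tx":-0.001,"ty":-0.0015,"tz":0.0505,"ax":0,"ay":-0.003,"az":-0.003},{"jaw":0.3,"tx":-0.001,"ty":-0.0015,"tz":0.0505,"ax":0,"ay":-0.003,"az":-0.003},{"jaw":0.3,"tx":-0.001,"ty":-0.0015,"tz":0.0505,"ax":0,"ay":-0.003,"az":-0.003},{"jaw":0.3,"tx":-0.001,"ty":-0.0015,"tz":0.0505,"ax":0,"ay":-0.003,"az":-0.003},{"jaw":0.3,"tx":-0.001,"ty":-0.0015,"tz":0.0505,"ax":0,"ay":-0.003,"az":-0.003},{"jaw":0.3,"tx":-0.001,"ty":-0.0015,"tz":0.0505,"ax":0,"ay":-0.003,"az":-0.003}])

```text
time: 41.45
tool_pos: [0.515, 0.4192, 0.0241]
ee_rot: [3.139, -0.003, 0.969]
wrist_force: [0.3, -0.0, 3.7]
width: 0.0374
```

Call:
step_arm(steps=[{"jaw":0.3,"tx":0,"ty":0,"tz":0,"ax":0,"ay":0,"az":0},{"jaw":0.3,"tx":0,"ty":0,"tz":0,"ax":0,"ay":0,"az":0}])

```text
time: 41.65
tool_pos: [0.515, 0.4193, 0.0242]
ee_rot: [3.139, -0.003, 0.969]
wrist_force: [-0.8, 0.8, 1.0]
width: 0.0371
```

Call:
step_arm(steps=[{"jaw":0.3,"tx":0,"ty":0,"tz":-0.03,"ax":0,"ay":0,"az":0},{"jaw":0.3,"tx":0,"ty":0,"tz":-0.07,"ax":0,"ay":0,"az":0},{"jaw":0.3,"tx":0,"ty":0,"tz":-0.11,"ax":0,"ay":0,"az":0},{"jaw":0.3,"tx":0,"ty":0,"tz":-0.13,"ax":0,"ay":0,"az":0}])

```text
time: 42.05
tool_pos: [0.5156, 0.42, 0.1587]
ee_rot: [3.137, -0.009, 0.97]
wrist_force: [-0.4, 0.5, 0.3]
width: 0.037
```

```bash
python3 -c "
from plan import *
place(1,1,z=.108)"
```

```text
t 42.05 q [0.5987, 0.3515, 1.1639, -0.0008, 1.6163, 1.1999] p [0.5156, 0.42, 0.1587] r [3.1373, -0.0089, 0.9696] F [-0.4  0.5  0.3] w 0.037
target [0.6678 0.0578]
shift [-0.213   0.3302  0.0502] turn [ 0.004 -0.009  0.001]
```

Call:
step_arm(steps=[{"jaw":0.3,"tx":-0.024,"ty":0.037,"tz":0,"ax":0.004,"ay":-0.009,"az":0},{"jaw":0.3,"tx":-0.048,"ty":0.074,"tz":0,"ax":0.004,"ay":-0.009,"az":0},{"jaw":0.3,"tx":-0.072,"ty":0.111,"tz":0,"ax":0.004,"ay":-0.009,"az":0},{"jaw":0.3,"tx":-0.096,"ty":0.149,"tz":0,"ax":0.004,"ay":-0.009,"az":0},{"jaw":0.3,"tx":-0.12,"ty":0.187,"tz":0,"ax":0.004,"ay":-0.009,"az":0},{"jaw":0.3,"tx":-0.144,"ty":0.225,"tz":0,"ax":0.004,"ay":-0.009,"az":0},{"jaw":0.3,"tx":-0.168,"ty":0.262,"tz":0,"ax":0.004,"ay":-0.009,"az":0},{"jaw":0.3,"tx":-0.192,"ty":0.3,"tz":0,"ax":0.004,"ay":-0.009,"az":0}])

```text
time: 42.85
tool_pos: [0.6545, 0.0903, 0.1577]
ee_rot: [-3.141, 0.0, 0.97]
wrist_force: [0.4, 0.6, -0.1]
width: 0.0368
```

```bash
python3 -c "
from plan import *
place(1,1,(.0006,.0008),z=.108)"
```

```text
t 42.85 q [0.0514, 0.3502, 1.1673, -0.0001, 1.6247, 0.6525] p [0.6545, 0.0903, 0.1577] r [-3.1411, 0.0005, 0.9697] F [ 0.4  0.6 -0.1] w 0.0368
target [0.6684 0.0586]
shift [-0.0183  0.0295  0.0497] turn [-0.     0.     0.001]
```

Call:
step_arm(steps=[{"jaw":0.3,"tx":-0.018,"ty":0.0295,"tz":0,"ax":0,"ay":0,"az":0},{"jaw":0.3,"tx":-0.018,"ty":0.0295,"tz":0.02,"ax":0,"ay":0,"az":0},{"jaw":0.3,"tx":-0.018,"ty":0.0295,"tz":0.04,"ax":0,"ay":0,"az":0},{"jaw":0.3,"tx":-0.018,"ty":0.0295,"tz":0.05,"ax":0,"ay":0,"az":0},{"jaw":0.3,"tx":-0.018,"ty":0.0295,"tz":0.05,"ax":0,"ay":0,"az":0},{"jaw":0.3,"tx":-0.018,"ty":0.0295,"tz":0.05,"ax":0,"ay":0,"az":0},{"jaw":0.3,"tx":-0.018,"ty":0.0295,"tz":0.05,"ax":0,"ay":0,"az":0}])

```text
time: 43.55
tool_pos: [0.6693, 0.0592, 0.1093]
ee_rot: [3.14, -0.001, 0.97]
wrist_force: [-0.2, -0.1, 0.5]
width: 0.0369
```

```bash
python3 -c "
from plan import *
place(1,1,(.0006,.0008),z=.0885)"
```

```text
t 43.55 q [0.0039, 0.3939, 1.2063, -0.0001, 1.5397, 0.6045] p [0.6693, 0.0592, 0.1093] r [3.1401, -0.0009, 0.9703] F [-0.2 -0.1  0.5] w 0.0369
target [0.6684 0.0586]
shift [-0.001  -0.0004  0.0208] turn [ 0.001 -0.001  0.001]
```

Call:
step_arm(steps=[{"jaw":0.3,"tx":-0.001,"ty":-0.0005,"tz":0.002,"ax":0,"ay":0,"az":0},{"jaw":0.3,"tx":-0.001,"ty":-0.0005,"tz":0.006,"ax":0,"ay":0,"az":0},{"jaw":0.3,"tx":-0.001,"ty":-0.0005,"tz":0.009,"ax":0,"ay":0,"az":0},{"jaw":0.3,"tx":-0.001,"ty":-0.0005,"tz":0.012,"ax":0,"ay":0,"az":0},{"jaw":0.3,"tx":-0.001,"ty":-0.0005,"tz":0.015,"ax":0,"ay":0,"az":0},{"jaw":0.3,"tx":-0.001,"ty":-0.0005,"tz":0.018,"ax":0,"ay":0,"az":0},{"jaw":0.3,"tx":-0.001,"ty":-0.0005,"tz":0.0205,"ax":0,"ay":0,"az":0},{"jaw":0.3,"tx":-0.001,"ty":-0.0005,"tz":0.0205,"ax":0,"ay":0,"az":0}])

```text
time: 44.35
tool_pos: [0.6683, 0.0587, 0.0885]
ee_rot: [3.14, -0.001, 0.97]
wrist_force: [-0.3, 0.3, -0.3]
width: 0.0369
```

Call:
step_arm(steps=[{"jaw":0.5,"tx":0,"ty":0,"tz":0.0,"ax":0,"ay":0,"az":0},{"jaw":0.5,"tx":0,"ty":0,"tz":0.0,"ax":0,"ay":0,"az":0},{"jaw":0.5,"tx":0,"ty":0,"tz":0.0,"ax":0,"ay":0,"az":0},{"jaw":0.5,"tx":0,"ty":0,"tz":-0.03,"ax":0,"ay":0,"az":0},{"jaw":0.5,"tx":0,"ty":0,"tz":-0.07,"ax":0,"ay":0,"az":0},{"jaw":0.5,"tx":0,"ty":0,"tz":-0.11,"ax":0,"ay":0,"az":0}])

```text
time: 44.95
tool_pos: [0.6676, 0.0586, 0.199]
ee_rot: [-3.141, 0.0, 0.97]
wrist_force: [0.8, -0.5, 0.2]
width: 0.0472
```

Call:
step_arm(steps=[{"jaw":0.5,"tx":0,"ty":-0.05,"tz":0.0,"ax":0,"ay":0,"az":0},{"jaw":0.5,"tx":0,"ty":-0.1,"tz":0.0,"ax":0,"ay":0,"az":0},{"jaw":0.5,"tx":0,"ty":-0.15,"tz":0.0,"ax":0,"ay":0,"az":0},{"jaw":0.5,"tx":0,"ty":-0.2,"tz":0,"ax":0,"ay":0,"az":0},{"jaw":0.5,"tx":0,"ty":-0.25,"tz":0,"ax":0,"ay":0,"az":0},{"jaw":0.5,"tx":0,"ty":-0.3,"tz":0,"ax":0,"ay":0,"az":0},{"jaw":0.5,"tx":0,"ty":-0.3,"tz":0,"ax":0,"ay":0,"az":0},{"jaw":0.5,"tx":0,"ty":-0.3,"tz":0,"ax":0,"ay":0,"az":0}])

```text
time: 45.75
tool_pos: [0.4198, 0.2287, 0.1997]
ee_rot: [3.14, -0.001, 0.973]
wrist_force: [0.3, -0.2, 0.8]
width: 0.047
```

```bash
python3 -c "
from plan import *
st()
for c in('scene','top'):
    im,d,w=snap(c,c+'z'); [print(c,k[0],k[2]) for k in candles(im,w) if k[0][1]>-.2 and .3<k[0][0]<.74]
    for q in('spatula','mat'): r=silhouettes(c,q); print(c,q,[rect(w[k['pixels']]) for k in r[:1]])
print([np.round(pk(i,j),4).tolist() for j in(-1,1) for i in(-1,0,1)])
a=cv2.imread('pics/topz.png');b=cv2.imread('pics/scenez.png')
cv2.imwrite('pics/vz.png',np.vstack([cv2.resize(a[130:270,160:430],(700,363)),cv2.resize(b[130:230,200:493],(700,239))]))"
```

```text
t 45.75 q [0.3805, -0.0722, 1.5583, -0.0006, 1.6538, 0.9787] p [0.4198, 0.2287, 0.1997] r [3.1401, -0.001, 0.9725] F [ 0.3 -0.2  0.8] w 0.047
scene [ 0.5803 -0.0078  0.09  ] [0.036 0.036]
scene [0.5729 0.0414 0.0897] [0.035 0.036]
scene [0.6281 0.0013 0.09  ] [0.037 0.036]
scene [0.6774 0.0107 0.0898] [0.038 0.039]
scene [0.669  0.0607 0.0897] [0.036 0.036]
scene spatula [(array([ 499.2, -313.5]), array([264.6,  62.6]), 7.3, 679)]
scene mat [(array([ 522.8, -313. ]), array([402.2, 143.7]), 5.2, 1651)]
top [0.6746 0.0085 0.0898] [0.032 0.034]
top [0.6656 0.0595 0.0903] [0.035 0.034]
top [0.625  0.0015 0.0897] [0.035 0.034]
top [ 0.5773 -0.0088  0.0899] [0.034 0.034]
top [0.567  0.0405 0.0897] [0.034 0.031]
top spatula [(array([ 497.4, -313.3]), array([266. ,  62.9]), 3.8, 742)]
top mat [(array([ 489.9, -315. ]), array([320.2, 132.6]), 6.7, 2357)]
[[0.5788, -0.0098], [0.6279, -0.0006], [0.6771, 0.0087], [0.5695, 0.0393], [0.6187, 0.0486], [0.6678, 0.0578]]
```

View pics/vz.png

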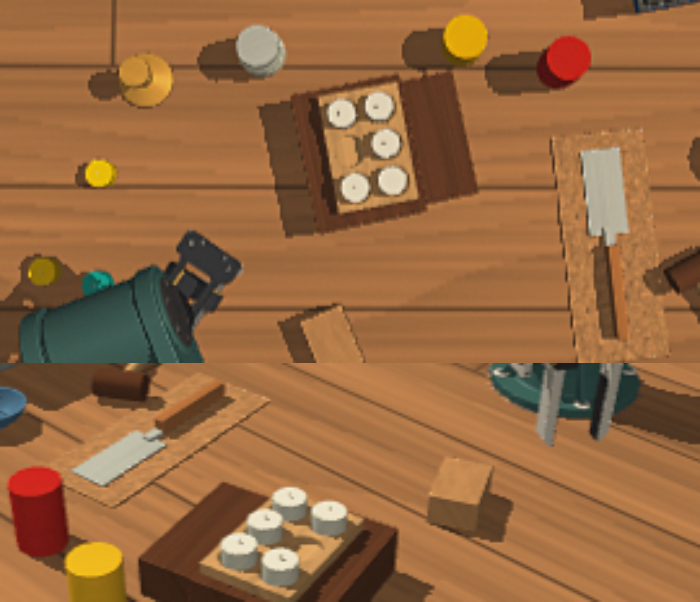

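The view shows five white candles seated upright in the board on the deck (upper part, (340–393, 105–188)). One pocket at (345,150) is empty. The spatula is on the mat, the three coloured look-alikes are untouched, and the gripper is clear. I'm handing in.

```bash
python3 -c "
from bench import *
print(close_job())"
```

```text
the job is handed in; nothing more can be done
None
```

I flipped the board with the spatula, laid the spatula back on its mat, and put all five white candles into pockets. The job is handed in at about 46 s of the 210 s; no verdict is reported.

- **Flip:** I slid the blade sideways under the overhang and rolled it to about 56°, where joint 4 nears its limit. The board was then measured at about 63°. I kept that roll and pushed the board past vertical, and it came down flat on the deck, pockets up, about 64 mm from the ledge line. The gripper stayed clear of the board by plan, and no force reading suggested contact.
- **Candles:** One candle was knocked about 35 mm aside during the run, so I measured it again before picking it up. The yellow and turquoise look-alikes were left alone, and one pocket stays empty.

**Last checks:**
- All five candle tops were at 0.090 m, as expected for seated candles, and each was within about 4 mm of its pocket estimate in both cameras.
- The spatula was on the mat, and the other things looked unmoved.
- The final view showed the gripper clear of everything.

**What failed or disagreed:**
- The first grasp of the spatula closed too slowly and missed, so I repeated it.
- The two cameras differ by about 2.5 mm in x, so I used their mean.
- An early estimate of the board's position was about one pixel (4 mm) off from an image filter. I corrected it before placing the first candle.

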